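# Build the purge stand and open the pellet hopper

### The arm

A 6-joint arm with a two-finger parallel gripper is mounted at the origin on the work surface. World frame = base frame: x ahead of the robot, y to its left, z up, the work surface at z = 0. Lengths are in m, angles in rad, forces in N, time in s.
With the tool pointing down it reaches from about 0.35 to 1 m from the base axis. Payload 7.1 kg.
Tool frame: the origin (TCP) lies midway between the tips of the shut fingers; the grasp point (between the pads) lies 19 mm behind it (robot.pinch_z is the distance from the TCP to the grasp point, in m); x points along the fingers, y is the direction in which the jaws open and shut, and the axes are right-handed (so a half turn about x gives the same grasp; the last joint's range is limited). The gripper opens to 85 mm and grips with 20 to 120 N. Pads are 22 mm wide; open, the fingers measure 114 mm over their backs; the gripper's body (76 mm by 85 mm) begins 54 mm behind the grasp point. The pads swing forward as they close: fully open they stand 13 mm farther back than shut.
Start: joints at [1.082, 0.423, 1.63, -0, 1.089, -0.019], TCP at [0.283, 0.557, 0.231] pointing down, gripper open.
Joint ranges: [-3, 3], [-0.9, 2.11], [0.09, 2.58], [-1.31, 4.45], [0.11, 2.69], [-2.54, 2.54]. Speed limits (rad/s): [2.39, 2.39, 3.01, 3.14, 3.14, 3.14].

### API

Orientations are given as a rotation vector (axis times angle).
In Python, from workcell import robot, viewer, order, finder gives the robot as it stands. The module is installed in compiled form; this text tells all that it offers.
- The arm moves only by the tool jog_arm, never from a script. Its argument "deltas" is a list of rows, each a list of 3 entries, a list of its own where there are three numbers: the shift along the tool's x, y, z in m, then the turn, a rotation vector about the tool's x, y, z in degrees, then the opening, from 0 (shut) to 1 (fully open). In form: [[[x, y, z], [wx, wy, wz], gripper], ...]. A call has 1 to 12 rows; each row shifts and turns the commanded pose from where the row before left it, along the tool's axes as they then stand; what a row does not reach is not made up. A row lasts 1/10 s, in which the tool goes at most 50 mm and 8.59 degrees, less where a joint would pass 70% of its speed; a pose out of reach is approached as far as the arm can. A call is refused whole if a number of a shift passes 0.05 or a number of a turn 8.59, either way. A call with a gripper value outside its range is refused whole. The fingers move at their own pace and stop on an object; "force" is the grip in N (left out, the last holds). Time passes only in rows, so rows that do not move let the fingers close. It gives the time, the measured TCP pose, the force and the opening at its end, in the units of the state.
- robot.observe(): the state, without advancing time (a new reading comes with each control period).
- viewer.read_camera(name): name is "scene" or "side" or "wrist"; returns a dict with "img" (420x560x3 uint8, red, green, blue), "vfov" (degrees; the focal length in pixels is half the picture's height over the tangent of half this angle, whatever the lens; pixels are square), "cx", "cy" (the principal point, pixels), "position" and "attitude" of the camera in the world; the wrist camera has in their place "hand_eye" (4x4, takes a point from camera to tool coordinates, whose origin is the TCP and whose axes are the tool frame's). Camera axes: x right, y up, looking along -z (the intrinsics and any distortion apply to the point x, -y, -z); pixel columns grow to the right and rows downward; lengths in m; the calibration is good to about 2 mm. A picture is of the moment at which its call begins: read the wrist's pose just before it. There is no depth.
- order.hand_in(): hands the job in, once; it reports no verdict.
Trained networks look in the newest picture that a camera, given by its name, has taken for a name from the list of things; names that differ only in an ending like _2 or _b are one class to them, and where a whole thing is asked for, a point or a joint stands for the part that bears it (a point fixed in the world has none). Each returns a list of dicts, best first, with "conf" (0 to 1); they miss things now and then, are a little off and sometimes report something else, mostly with a low value. They report only what shows in the picture. A call takes as long as a camera call.
- finder.boxes_of(camera, name): "centre" ([x, y, z] in m, in world coordinates, good to about 4 mm: the middle of the surface that is visible of it).
- finder.landmark_of(camera, name): "centre" ([x, y, z] in m, in world coordinates, good to about 4 mm: a listed point, or the origin of a listed thing).
The state is a dict: "t": time; "joints": joint angles; "joint_velocities": joint speeds; "joint_torque": joint torques, N m; "position": TCP position; "eef_rot": TCP orientation; "wrist_force": force on the tool from outside, world axes, zero at the start; "torque": the same for the moment, N m; "width": finger opening in m.
Only numpy, scipy, OpenCV 4.12 (cv2) and the standard library are available. Lean on these libraries where they do the work, as an engineer would, in place of code of your own. Each camera call takes 0.05 s, during which the arm holds its last target.

### The job

Get the pellet hopper ready to be purged: stack every loose frame on the stand base, each with its four posts down in the sockets below and the tray-topped frame uppermost, then lay the two cover plates in the tray's recesses and press them down flush with its rim. Only when the stand is complete, draw the hopper's slide gate out to its end stop. Leave everything else on the bench where it is.

Things in the scene. Friction and masses are not known exactly. Their poses are not given: they have to be found in the camera images.
- base: fixed base of the purge stand: a low frame with four bell-mouthed sockets (as on the loose frames) at x +-40, y +-60, socket floors 20 above the origin, mouths 34. Origin: centre of its underside on the bench, z up. A frame socketed on it has its origin 20 above this one; each further one 40 higher.
- frame1: loose stacking frame (up to three alike, may be absent), 147 (y) x 107 (x), 64 tall. Origin: centre, at the post feet; z up. Posts 10 square at x +-40, y +-60, rails 28 to 38 up. On each post a flared socket: floor 40 up, 14 deep, 13 wide at floor, 21 at mouth; stacks at 40 pitch. Carrying bar along y across the middle: 12 wide (x), 52 to 64 up. 0.28 kg. Half a turn is the same.
- frame2: loose stacking frame (up to three alike, may be absent), 147 (y) x 107 (x), 64 tall. Origin: centre, at the post feet; z up. Posts 10 square at x +-40, y +-60, rails 28 to 38 up. On each post a flared socket: floor 40 up, 14 deep, 13 wide at floor, 21 at mouth; stacks at 40 pitch. Carrying bar along y across the middle: 12 wide (x), 52 to 64 up. 0.28 kg. Half a turn is the same.
- frame3: loose stacking frame (up to three alike, may be absent), 147 (y) x 107 (x), 64 tall. Origin: centre, at the post feet; z up. Posts 10 square at x +-40, y +-60, rails 28 to 38 up. On each post a flared socket: floor 40 up, 14 deep, 13 wide at floor, 21 at mouth; stacks at 40 pitch. Carrying bar along y across the middle: 12 wide (x), 52 to 64 up. 0.28 kg. Half a turn is the same.
- tray: loose tray-topped frame on four posts (10 square, x +-40, y +-60, 28 long), no sockets on top; 146 (y) x 106 (x). Origin: centre, at the post feet; z up. Deck top 34 up; rim and 24 wide middle rib (along x) 42 up leave two recesses 96 (x) x 56 (y), 8 deep. Lift by the upright grip in the middle: 12 thick (x), 22 wide (y), 41 to 71 up. 0.44 kg. Half a turn is the same.
- recess1 (a point): centre of the floor of the tray's recess at y +40.5, 34 above the tray's origin, axes as the tray's. A rubber friction buffer (60 x 30) in it first holds a laid-in plate 5 mm proud; it yields to a push of about 6 to 20 N and stays down; the plate then lies on the recess floor, its top flush with the rim.
- recess2 (a point): centre of the floor of the tray's recess at y -40.5, 34 above the tray's origin, axes as the tray's. A rubber friction buffer (60 x 30) in it first holds a laid-in plate 5 mm proud; it yields to a push of about 6 to 20 N and stays down; the plate then lies on the recess floor, its top flush with the rim.
- plate1: loose cover plate, dark steel, lying on the bench: 90 (its x) x 50 (its y) x 8 thick, with an upright pull tab in the middle, 10 thick (x), 22 wide (y), top 38 above the underside. Origin: centre of the underside, z up. 0.13 kg. Either plate goes in either recess; half a turn makes no difference.
- plate2: loose cover plate, dark steel, lying on the bench: 90 (its x) x 50 (its y) x 8 thick, with an upright pull tab in the middle, 10 thick (x), 22 wide (y), top 38 above the underside. Origin: centre of the underside, z up. 0.13 kg. Either plate goes in either recess; half a turn makes no difference.
- gate (a joint): slide gate of the steel feed hopper (fixed on its stand, 510 tall, 160 dia, its axis 178 behind the handle when the gate is shut; an open spout reaches 170 out from that axis, slanting down below the gate towards the stand base, 0.2 to 0.25 m above the bench): 0 shut, 0.09 m drawn fully out on its end stop; about 4 N of friction, stays where left.
- gate_grip (a point): grip point of the gate's upright handle tab (10 thick along the draw, 44 wide, its top 15 above and its foot 24 below this point); moves with the gate; its x axis points from the handle into the hopper, against the draw. Free from above, about 90 mm clear of the hopper's funnel when shut.
- jar: bystander, to be left alone: lidded sample jar, 56 dia x 75 tall
- wash_bottle: bystander, to be left alone: white plastic bottle, 64 dia x 160 tall
- beaker: bystander, to be left alone: glass beaker, 68 dia x 85 tall
- brush: bystander, to be left alone: cleaning brush lying on the bench
- screwdriver: bystander, to be left alone: screwdriver lying on the bench

How it is judged:
On the way, in this order (a step that is already met when the one before it is completed fails the run):
1. the stand is complete: all loose frames socketed on the base, the tray on top, both plates pressed down flush in it ((z of frame1 in the frame of base between 0.015 and 0.025 m or z of frame1 in the frame of base between 0.055 and 0.065 m or z of frame1 in the frame of base between 0.095 and 0.105 m) and horizontal distance between each of frame1, frame2, frame3, tray and base below 0.012 m and angle between each of frame1, frame2, frame3, tray's own z axis and vertical below 0.05 rad and angle between the y axis of each of frame1, frame2, frame3, tray and the y axis of base, either way round below 0.08 rad and (z of frame2 in the frame of base between 0.015 and 0.025 m or z of frame2 in the frame of base between 0.055 and 0.065 m or z of frame2 in the frame of base between 0.095 and 0.105 m) and (z of frame3 in the frame of base between 0.015 and 0.025 m or z of frame3 in the frame of base between 0.055 and 0.065 m or z of frame3 in the frame of base between 0.095 and 0.105 m) and (z of tray in the frame of base between 0.095 and 0.105 m or z of tray in the frame of base between 0.135 and 0.145 m) and z of tray in the frame of frame1 above 0.03 m and z of tray in the frame of frame2 above 0.03 m and z of tray in the frame of frame3 above 0.03 m and z of plate1 in the frame of tray between 0.0315 and 0.0365 m and x of plate1 in the frame of tray between -0.008 and 0.008 m and (y of plate1 in the frame of tray between 0.032 and 0.048 m or y of plate1 in the frame of tray between -0.048 and -0.032 m) and angle between the z axis of each of plate1, plate2 and the z axis of tray, either way round below 0.035 rad and z of plate2 in the frame of tray between 0.0315 and 0.0365 m and x of plate2 in the frame of tray between -0.008 and 0.008 m and (y of plate2 in the frame of tray between 0.032 and 0.048 m or y of plate2 in the frame of tray between -0.048 and -0.032 m)), for 0.2 s.
2. after that, the gate is drawn out to its end stop (value of joint gate above 0.085 m), for 0.2 s.
At the end, for the whole second after the job is handed in: all frames present socketed in one stack on the base (height within 5 mm, axis within 12 mm, tilt under 0.05 rad, yaw within 0.08 rad), tray uppermost; each plate in a recess, underside within 2.5 mm of the deck, level within 0.035 rad; gate drawn at least 85 of 90 mm; all at rest (all of step 1 and linear speed of each of frame1, frame2, frame3, tray, plate1, plate2 below 0.02 m/s and value of joint gate above 0.085 m and velocity of joint gate below 0.02 m/s); the robot touches nothing.
It fails at once if a bystander on the bench is moved more than 4 cm (distance of any of jar, wash_bottle, beaker, brush, screwdriver from where it was at the start of the episode above 0.04 m).
Of frame1, frame2, frame3 only 2 to 3 are there at a start; the rules pass over those that are not, and their reading is None.
At some moment in a run one of frame1, frame2, frame3, tray, plate1, plate2 may be knocked a few centimetres aside while the robot is not near it.
It also fails if it takes over 208 s, if anything falls off the work surface, if the arm or the gripper's body presses on something with over 40 N, if the wrist force passes 120 N, or if a joint passes its speed limit or range.

## Working session

There is one attempt and no reset: what is moved stays moved. The work goes in short steps, Python scripts to look and compute and a tool call to move; the robot and the scene stay as the last step left them, time stands still between calls to the robot, and variables do not carry over. Pictures are saved under pics/ and viewed, and the job is handed in when it is done.

Besides the shell and the picture viewer there is one more tool, called after "Emit:" as name([rows], argument=value, ...), one row to a line, values as JSON. jog_arm: Moves the arm, as the interface text tells. Its arguments: {"type":"object","properties":{"deltas":{"type":"array"},"force":{"type":"number"}},"required":["deltas"]}

```bash
mkdir -p pics; ls
cat > h.py <<'E'
import numpy as np, cv2
from scipy.spatial.transform import Rotation as R
from workcell import robot, viewer, order, finder
def snap(c,fn=None):
    s=robot.observe(); d=viewer.read_camera(c)
    if fn: cv2.imwrite('pics/'+fn,d['img'][:,:,::-1])
    return s,d
E
python3 - <<'E'
from h import *
s=robot.observe(); print(s); print(robot.pinch_z)
for c in ['scene','side','wrist']:
    s,d=snap(c,c+'0.png'); print(c,{k:v for k,v in d.items() if k!='img'})
    for n in ['base','frame1','tray','recess1','plate1','gate','gate_grip']:
        for f in ('boxes_of','landmark_of'):
            try: print(n,f,[(np.round(r['centre'],3).tolist(),round(r['conf'],2),[k for k in r if k not in('centre','conf')]) for r in getattr(finder,f)(c,n)])
            except Exception as e: print(n,f,e)
print(robot.observe()['t'])
E
```

```text
pics
{'t': 0.0, 'joints': array([ 1.08199796e+00,  4.23841572e-01,  1.63068678e+00, -1.80149311e-07,
        1.08861862e+00, -1.89856459e-02]), 'joint_velocities': array([ 1.51151280e-05,  6.09696131e-04,  1.42642483e-03, -6.49143865e-04,
       -7.60071223e-04,  3.55451720e-04]), 'joint_torque': array([-2.43149494e-03, -5.57379198e+01, -2.81735981e+01, -2.28005965e-04,
        7.52246473e-03,  2.55572007e-05]), 'position': array([0.28266034, 0.55681313, 0.23054651]), 'eef_rot': array([ 0.36720358,  1.5396164 , -0.36958492]), 'wrist_force': array([-0.05831956,  0.18893627, -0.00770994]), 'torque': array([ 0.07437104,  0.03099121, -0.01316645]), 'width': 0.08520625301234513}
0.0187
scene {'vfov': 53.28990648864878, 'cx': 277.682099635655, 'cy': 212.62542444154656, 'position': array([ 1.21394189, -0.28735318,  1.10268125]), 'attitude': array([0.60522785, 0.39761991, 1.11291295])}
base boxes_of [([0.455, 0.128, 0.014], 0.8, [])]
base landmark_of [([0.449, 0.135, -0.002], 0.82, []), ([0.294, -0.322, -0.004], 0.28, [])]
frame1 boxes_of [([0.611, -0.097, 0.042], 0.85, []), ([0.611, -0.323,
[... 2268 characters left out ...]
 3.01479876e-01, -9.53470834e-01,
        -1.44069197e-01],
       [ 9.99998330e-01,  8.22596227e-04, -1.63170966e-03,
        -9.34141423e-04],
       [ 2.92393886e-04, -9.53472185e-01, -3.01480856e-01,
        -7.72880149e-02],
       [ 0.00000000e+00,  0.00000000e+00,  0.00000000e+00,
         1.00000000e+00]])}
base boxes_of []
base landmark_of []
frame1 boxes_of []
frame1 landmark_of []
tray boxes_of []
tray landmark_of []
recess1 boxes_of []
recess1 landmark_of []
plate1 boxes_of []
plate1 landmark_of []
gate boxes_of []
gate landmark_of it knows: base, beaker, brush, frame, gate_grip, jar, plate, recess, screwdriver, tray, wash_bottle
gate_grip boxes_of []
gate_grip landmark_of []
2.1
```

View images.

View pics/scene0.png

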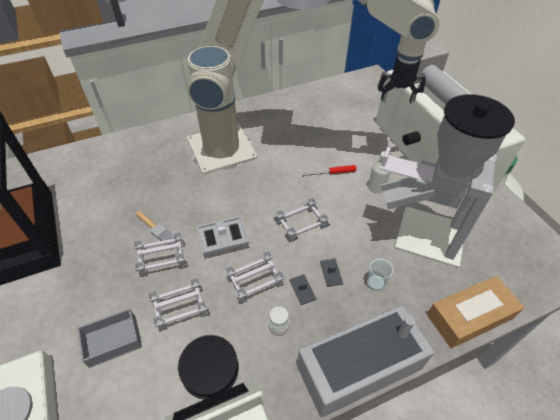

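View pics/side0.png

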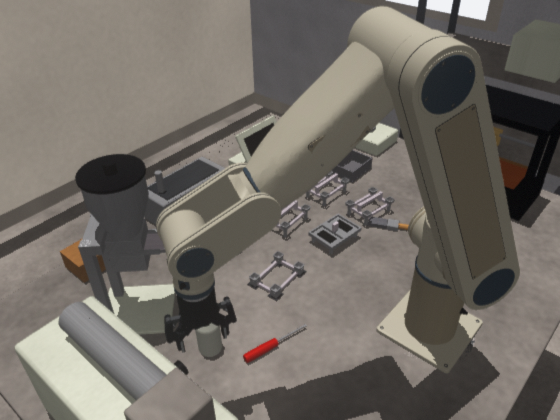

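View pics/wrist0.png

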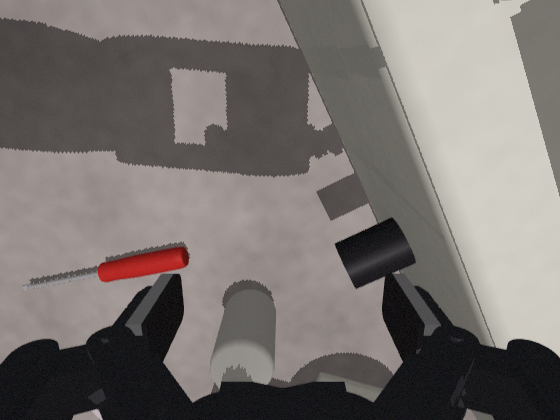

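```bash
cat >> h.py <<'E'
def pose(s=None):
    s=s or robot.observe(); Rm=R.from_rotvec(s['eef_rot']).as_matrix()
    return np.array(s['position']),Rm
def psi(Rm): return np.degrees(np.arctan2(Rm[1,1],Rm[0,1]))
def st():
    s=robot.observe(); p,Rm=pose(s)
    print('t %.2f tcp %s grasp %s psi %.2f tiltx %s w %.4f F %s q %s'%(s['t'],p.round(4),(p-0.0187*Rm[:,0]).round(4),psi(Rm),Rm[:,0].round(3),s['width'],np.round(s['wrist_force'],1),np.round(s['joints'],2)))
def plan(xyz,ang=None,n=None,g=1,rl=0.045):
    """tcp target xyz world, psi target deg; prints rows"""
    p,Rm=pose(); xyz=np.array(xyz,float)
    cur=psi(Rm); d=0 if ang is None else ((ang-cur+90)%180-90)
    Rt=None
    if ang is not None:
        t=np.radians(cur+d); c,s_=np.cos(t),np.sin(t)
        Rt=np.array([[0,c,s_],[0,s_,-c],[-1,0,0]])
    else: Rt=Rm
    rv=R.from_matrix(Rm.T@Rt).as_rotvec()
    n=n or int(max(np.ceil(np.linalg.norm(xyz-p)/rl),np.ceil(np.degrees(np.linalg.norm(rv))/8.0),1))
    Rc=Rm.copy();pc=p.copy();rows=[]
    step=R.from_rotvec(rv/n).as_matrix()
    rr=np.degrees(rv/n).round(1)
    for i in range(n):
        tgt=p+(xyz-p)*(i+1)/n
        sh=(Rc.T@(tgt-pc)).round(3)
        rows.append([sh.tolist(),rr.tolist(),g])
        pc=pc+Rc@sh; Rc=Rc@R.from_rotvec(np.radians(rr)).as_matrix()
    print('n',n,'dpsi %.1f'%d,'resid',(xyz-pc).round(4)); print(str(rows).replace(' ',''))
def cam(c,s,d):
    """returns Rcw(cam->world), pos, K"""
    h,w=d['img'].shape[:2]; f=h/2/np.tan(np.radians(d['vfov'])/2)
    K=np.array([[f,0,d['cx']],[0,f,d['cy']],[0,0,1.]])
    if 'hand_eye' in d:
        p,Rm=pose(s);H=d['hand_eye'];return Rm@H[:3,:3],p+Rm@H[:3,3],K
    a=d['attitude']; return R.from_rotvec(a).as_matrix(),np.array(d['position']),K
def proj(P,C):
    Rc,pc,K=C; q=(np.atleast_2d(P)-pc)@Rc; q=q*np.array([1,-1,-1]); uv=q@K.T
    return uv[:,:2]/uv[:,2:]
def unproj(uv,z,C):
    Rc,pc,K=C; r=np.linalg.inv(K)@np.array([uv[0],uv[1],1.]); r=Rc@(r*np.array([1,-1,-1]))
    return pc+r*(z-pc[2])/r[2]
def sq(cx,cy,hx,hy,z):
    c=[(cx-hx,cy-hy,z),(cx+hx,cy-hy,z),(cx+hx,cy+hy,z),(cx-hx,cy+hy,z)]
    return [(c[i],c[(i+1)%4]) for i in range(4)]
def model(n):
    L=[]
    if n in('frame','base'):
        z=.054 if n=='frame' else .034
        for x in(-.04,.04):
            for y in(-.06,.06): L+=sq(x,y,.0135,.0135,z)+sq(x,y,.0105,.0105,z)
        if n=='frame': L+=[((x,-.05,.064),(x,.05,.064)) for x in(-.006,.006)]
    if n=='tray':
        L+=sq(0,0,.053,.073,.042)+sq(0,.0405,.048,.028,.042)+sq(0,-.0405,.048,.028,.042)+sq(0,0,.006,.011,.071)
    if n=='plate': L+=sq(0,0,.045,.025,.008)+sq(0,0,.005,.011,.038)
    return L
def place(L,x,y,yaw,z0=0):
    c,s=np.cos(yaw),np.sin(yaw); M=np.array([[c,-s,0],[s,c,0],[0,0,1]])
    return [(M@a+[x,y,z0],M@b+[x,y,z0]) for a,b in [(np.array(a),np.array(b)) for a,b in L]]
def fit(n,xy,C,img,z0=0,yaws=None,span=.015):
    from scipy.optimize import minimize
    g=cv2.GaussianBlur(cv2.cvtColor(img,cv2.COLOR_RGB2GRAY),(3,3),0)
    e=cv2.Canny(g,40,100); dt=cv2.distanceTransform(255-e,cv2.DIST_L2,5)
    L=model(n); T=np.linspace(0,1,25)[:,None]
    def cost(v):
        P=np.vstack([a+(b-a)*T for a,b in place(L,v[0],v[1],v[2],z0)])
        uv=proj(P,C).astype(np.float32)
        dd=cv2.remap(dt,uv[:,0].reshape(-1,1),uv[:,1].reshape(-1,1),cv2.INTER_LINEAR,borderValue=8)
        return np.minimum(dd,8).mean()
    best=None; cand=[]
    for yaw in (np.radians(np.arange(-90,90,5)) if yaws is None else np.radians(yaws)):
        for dx in np.linspace(-span,span,5):
            for dy in np.linspace(-span,span,5):
                v=(xy[0]+dx,xy[1]+dy,yaw); cand.append((cost(v),v))
    cand.sort(key=lambda a:a[0])
    for c,v in cand[:12]:
        r=minimize(cost,v,method='Nelder-Mead',options=dict(initial_simplex=[v,(v[0]+.004,v[1],v[2]),(v[0],v[1]+.004,v[2]),(v[0],v[1],v[2]+.05)],maxiter=200,xatol=1e-5,fatol=1e-4))
        if best is None or r.fun<best.fun: best=r
    v=best.x; print('%s fit x %.4f y %.4f yaw %.1f cost %.2f px'%(n,v[0],v[1],np.degrees(v[2]),best.fun))
    return v
def draw(img,n,v,C,z0=0,col=(0,255,0)):
    for a,b in place(model(n),*v,z0):
        p,q=proj(np.array([a,b]),C); cv2.line(img,tuple(int(round(t*8)) for t in p),tuple(int(round(t*8)) for t in q),col,1,cv2.LINE_AA,3)
E
python3 - <<'E'
from h import *
st(); p,Rm=pose(); print(Rm.round(3))
s,d=snap('scene'); C=cam('scene',s,d); im=d['img'].copy()
for n,xy in [('base',(.45,.133)),('frame',(.606,-.095)),('frame',(.602,-.323)),('frame',(.416,-.334)),('tray',(.424,-.135)),('plate',(.668,.131)),('plate',(.687,.023))]:
    v=fit(n,xy,C,d['img']); draw(im,n,v,C)
im=cv2.resize(im[160:360,100:460],None,fx=2.2,fy=2.2,interpolation=cv2.INTER_CUBIC); cv2.imwrite('pics/f0.png',im[:,:,::-1])
for n in ['jar','wash_bottle','beaker','brush','screwdriver']:
    print(n,[(np.round(r['centre'],3).tolist(),round(r['conf'],2)) for r in finder.boxes_of('scene',n)][:2])
E
```

```text
t 2.10 tcp [0.2829 0.5573 0.2313] grasp [0.2829 0.5573 0.25  ] psi 63.09 tiltx [-0.  0. -1.] w 0.0854 F [-0.1 -0.3  0.8] q [ 1.08  0.42  1.63  0.    1.09 -0.02]
[[-0.     0.453  0.892]
 [ 0.     0.892 -0.453]
 [-1.     0.    -0.   ]]
base fit x 0.4543 y 0.1269 yaw 4.0 cost 0.51 px
frame fit x 0.6073 y -0.0989 yaw 3.3 cost 0.69 px
frame fit x 0.6043 y -0.3273 yaw -2.7 cost 0.64 px
frame fit x 0.4189 y -0.3347 yaw -9.4 cost 0.67 px
tray fit x 0.4416 y -0.1368 yaw -96.2 cost 1.33 px
plate fit x 0.6698 y 0.1236 yaw -14.0 cost 0.81 px
plate fit x 0.6876 y 0.0197 yaw -2.0 cost 0.79 px
jar [([0.775, -0.096, 0.069], 0.9), ([0.691, 0.021, 0.012], 0.29)]
wash_bottle [([0.434, 0.421, 0.077], 0.92)]
beaker [([0.752, 0.232, 0.056], 0.95), ([0.779, -0.099, 0.067], 0.7)]
brush [([0.314, -0.323, 0.016], 0.61)]
screwdriver [([0.304, 0.355, 0.021], 0.52)]
```

View pics/f0.png

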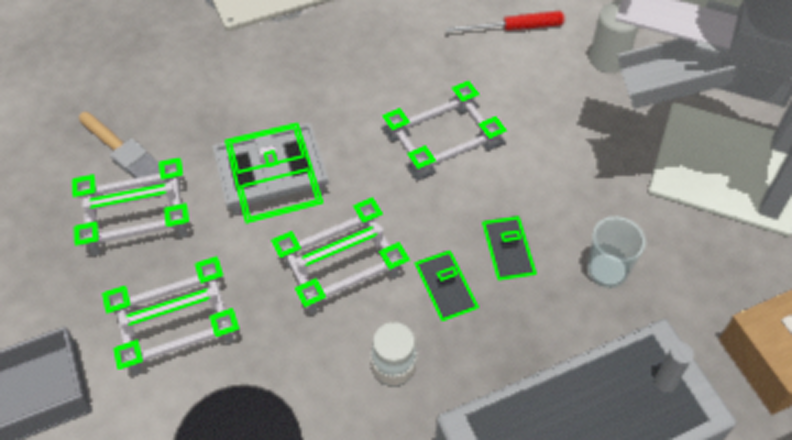

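Run:
```python
from h import *
plan((.454,.08,.27),4)
```

```text
n 12 dpsi -59.1 resid [-0.0002 -0.0003 -0.0003]
[[[-0.003,-0.029,0.031],[4.9,-0.0,0.0],1],[[-0.003,-0.026,0.033],[4.9,-0.0,0.0],1],[[-0.004,-0.024,0.035],[4.9,-0.0,0.0],1],[[-0.003,-0.02,0.037],[4.9,-0.0,0.0],1],[[-0.003,-0.017,0.039],[4.9,-0.0,0.0],1],[[-0.003,-0.014,0.04],[4.9,-0.0,0.0],1],[[-0.004,-0.01,0.041],[4.9,-0.0,0.0],1],[[-0.003,-0.007,0.041],[4.9,-0.0,0.0],1],[[-0.003,-0.003,0.043],[4.9,-0.0,0.0],1],[[-0.003,0.001,0.042],[4.9,-0.0,0.0],1],[[-0.003,0.004,0.042],[4.9,-0.0,0.0],1],[[-0.004,0.008,0.041],[4.9,-0.0,0.0],1]]
```

Emit:
jog_arm([
  [[-0.003, -0.029, 0.031], [4.9, 0, 0], 1],
  [[-0.003, -0.026, 0.033], [4.9, 0, 0], 1],
  [[-0.004, -0.024, 0.035], [4.9, 0, 0], 1],
  [[-0.003, -0.02, 0.037], [4.9, 0, 0], 1],
  [[-0.003, -0.017, 0.039], [4.9, 0, 0], 1],
  [[-0.003, -0.014, 0.04], [4.9, 0, 0], 1],
  [[-0.004, -0.01, 0.041], [4.9, 0, 0], 1],
  [[-0.003, -0.007, 0.041], [4.9, 0, 0], 1],
  [[-0.003, -0.003, 0.043], [4.9, 0, 0], 1],
  [[-0.003, 0.001, 0.042], [4.9, 0, 0], 1],
  [[-0.003, 0.004, 0.042], [4.9, 0, 0], 1],
  [[-0.004, 0.008, 0.041], [4.9, 0, 0], 1],
])

```text
t: 3.6
position: [0.4544, 0.0787, 0.2707]
eef_rot: [1.157, 1.242, -1.156]
wrist_force: [0.5, -0.2, 0.2]
width: 0.0855
```

Run:
```python
from h import *
st()
s,d=snap('wrist'); C=cam('wrist',s,d); im=d['img'].copy()
v=fit('base',(.454,.127),C,d['img'],yaws=[-5,0,5,10]); draw(im,'base',v,C)
cv2.imwrite('pics/w1.png',im[:,:,::-1]); st()
```

```text
t 3.60 tcp [0.4544 0.0787 0.2707] grasp [0.4544 0.0786 0.2894] psi 4.08 tiltx [ 0.  0. -1.] w 0.0855 F [ 0.5 -0.2  0.2] q [0.15 0.13 1.94 0.   1.07 0.07]
base fit x 0.4516 y 0.1293 yaw 3.6 cost 1.75 px
t 3.65 tcp [0.4568 0.0744 0.2715] grasp [0.4567 0.0745 0.2902] psi 3.72 tiltx [ 0.003 -0.002 -1.   ] w 0.0855 F [ 2.3 -3.5  0.7] q [ 0.14  0.13  1.94 -0.    1.07  0.07]
```

View pics/w1.png

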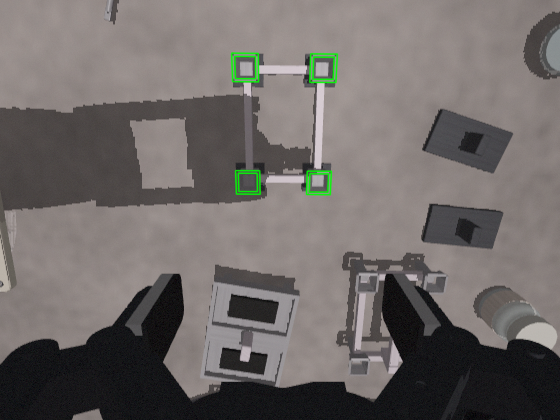

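Run:
```python
from h import *
robot_t=robot.observe()['t']
viewer.read_camera('wrist'); viewer.read_camera('wrist')
st()
s,d=snap('wrist'); C=cam('wrist',s,d); im=d['img'].copy()
v=fit('base',(.454,.127),C,d['img'],yaws=[-5,0,5,10]); draw(im,'base',v,C)
for n,xy,y in [('plate',(.67,.1236),[-14]),('plate',(.6876,.02),[-2,0])]:
    v=fit(n,xy,C,d['img'],yaws=y); draw(im,n,v,C)
cv2.imwrite('pics/w2.png',im[:,:,::-1]); st()
```

```text
t 3.75 tcp [0.455  0.0785 0.2707] grasp [0.455  0.0785 0.2894] psi 4.04 tiltx [ 0.001  0.    -1.   ] w 0.0852 F [-0.6  1.2 -0.3] q [ 0.15  0.13  1.94 -0.    1.07  0.07]
base fit x 0.4517 y 0.1294 yaw 3.8 cost 1.81 px
plate fit x 0.6641 y 0.1275 yaw -12.7 cost 1.64 px
plate fit x 0.6854 y 0.0219 yaw -1.5 cost 1.28 px
t 3.80 tcp [0.4544 0.0796 0.2704] grasp [0.4544 0.0796 0.2891] psi 4.17 tiltx [ 0.  0. -1.] w 0.0856 F [-0.3  0.8 -0.4] q [0.15 0.13 1.94 0.   1.07 0.07]
```

View pics/w2.png

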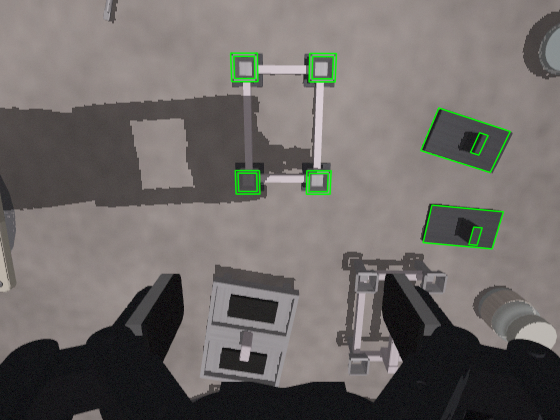

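Run:
```python
import cv2
im=cv2.imread('pics/w2.png'); a=cv2.resize(im[40:210,215:350],None,fx=3.4,fy=3.4,interpolation=cv2.INTER_NEAREST)
b=cv2.resize(im[100:255,415:520],None,fx=3.2,fy=3.7,interpolation=cv2.INTER_NEAREST)
import numpy as np
h=max(a.shape[0],b.shape[0]); f=lambda x:cv2.copyMakeBorder(x,0,h-x.shape[0],0,0,cv2.BORDER_CONSTANT)
cv2.imwrite('pics/w2z.png',np.hstack([f(a),f(b)]))
```

```text
(no output)
```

View pics/w2z.png

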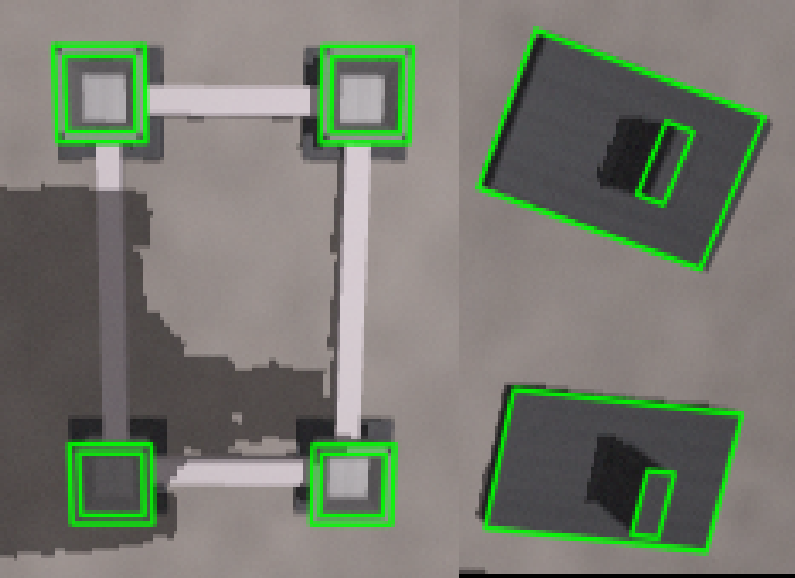

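Run:
```python
from h import *
plan((.604,-.096,.24),3.3,g=.5)
```

```text
n 6 dpsi -0.9 resid [ 0.0003 -0.0004 -0.0004]
[[[0.005,0.023,0.031],[0.1,-0.0,-0.0],0.5],[[0.005,0.023,0.031],[0.1,-0.0,-0.0],0.5],[[0.005,0.022,0.031],[0.1,-0.0,-0.0],0.5],[[0.005,0.023,0.031],[0.1,-0.0,-0.0],0.5],[[0.005,0.023,0.031],[0.1,-0.0,-0.0],0.5],[[0.005,0.023,0.03],[0.1,-0.0,-0.0],0.5]]
```

Emit:
jog_arm([
  [[0.005, 0.023, 0.031], [0.1, 0, 0], 0.5],
  [[0.005, 0.023, 0.031], [0.1, 0, 0], 0.5],
  [[0.005, 0.022, 0.031], [0.1, 0, 0], 0.5],
  [[0.005, 0.023, 0.031], [0.1, 0, 0], 0.5],
  [[0.005, 0.023, 0.031], [0.1, 0, 0], 0.5],
  [[0.005, 0.023, 0.03], [0.1, 0, 0], 0.5],
  [[0, 0, 0], [0, 0, 0], 0.5],
  [[0, 0, 0], [0, 0, 0], 0.5],
], force=60)

```text
t: 4.6
position: [0.6035, -0.0934, 0.2395]
eef_rot: [1.161, 1.241, -1.162]
wrist_force: [-0.2, 0.4, -0.8]
width: 0.0426
```

```bash
cat > look.py <<'E'
import sys
from h import *
# look.py file cam  n,x,y,z0,yaw1:yaw2.. ...
fn,c=sys.argv[1:3]; st()
s,d=snap(c); C=cam(c,s,d); im=d['img'].copy()
for a in sys.argv[3:]:
    n,x,y,z0,yw=a.split(','); v=fit(n,(float(x),float(y)),C,d['img'],float(z0),[float(t) for t in yw.split(':')]); draw(im,n,v,C,float(z0))
cv2.imwrite('pics/'+fn,im[:,:,::-1])
E
python3 look.py w3.png wrist frame,.604,-.096,0,0:5:8
```

```text
t 4.60 tcp [ 0.6035 -0.0934  0.2395] grasp [ 0.6036 -0.0934  0.2582] psi 3.74 tiltx [-0.002  0.001 -1.   ] w 0.0426 F [-0.2  0.4 -0.8] q [-0.17  0.39  1.65  0.    1.09 -0.24]
frame fit x 0.6051 y -0.0970 yaw 3.4 cost 1.92 px
```

View pics/w3.png

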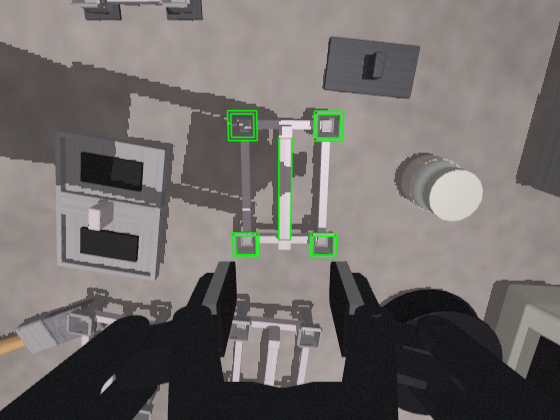

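Emit:
jog_arm([
  [[0.045, 0.001, 0.004], [0, 0, 0], 0.5],
  [[0.045, 0, 0], [0, 0, 0], 0.5],
  [[0.045, 0, 0], [0, 0, 0], 0.5],
  [[0.035, 0, 0], [0, 0, 0], 0.5],
  [[0.02, 0, 0], [0, 0, 0], 0.5],
  [[0.009, 0, 0], [0, 0, 0], 0.5],
  [[0, 0, 0], [0, 0, 0], 0.5],
  [[0, 0, 0], [0, 0, 0], 0],
  [[0, 0, 0], [0, 0, 0], 0],
  [[0, 0, 0], [0, 0, 0], 0],
  [[0, 0, 0], [0, 0, 0], 0],
])

```text
t: 5.75
position: [0.6062, -0.0985, 0.0431]
eef_rot: [1.163, 1.237, -1.16]
wrist_force: [-0.9, 2.0, 6.9]
width: 0.0104
```

```bash
python3 -c "
from h import *
st()"
```

```text
t 5.75 tcp [ 0.6062 -0.0985  0.0431] grasp [ 0.6062 -0.0984  0.0618] psi 3.67 tiltx [ 0.003 -0.    -1.   ] w 0.0104 F [-0.9  2.   6.9] q [-0.18  0.66  1.75  0.    0.73 -0.24]
```

Emit:
jog_arm([
  [[-0.03, 0, 0], [0, 0, 0], 0],
  [[-0.04, 0, 0], [0, 0, 0], 0],
  [[-0.04, 0, 0], [0, 0, 0], 0],
  [[-0.04, 0, 0], [0, 0, 0], 0],
  [[0, 0, 0], [0, 0, 0], 0],
  [[0, 0, 0], [0, 0, 0], 0],
])

```text
t: 6.35
position: [0.6052, -0.0986, 0.1923]
eef_rot: [1.162, 1.237, -1.161]
wrist_force: [-0.7, -0.2, -3.9]
width: 0.0108
```

```bash
python3 look.py w4.png wrist frame,.605,-.097,.15,0:5; python3 -c "
from h import *
st()
plan((.4517,.1294,.2),3.7,g=0)"
```

```text
t 6.35 tcp [ 0.6052 -0.0986  0.1923] grasp [ 0.6052 -0.0986  0.211 ] psi 3.67 tiltx [ 0.002 -0.    -1.   ] w 0.0108 F [-0.7 -0.2 -3.9] q [-0.18  0.45  1.69 -0.    1.   -0.24]
frame fit x 0.6040 y -0.0971 yaw 3.1 cost 4.88 px
t 6.40 tcp [ 0.6042 -0.0984  0.1908] grasp [ 0.6043 -0.0984  0.2095] psi 3.68 tiltx [-0.001  0.    -1.   ] w 0.0109 F [-0.9 -0.7 -4.4] q [-0.18  0.45  1.69 -0.    1.   -0.25]
n 7 dpsi 0.0 resid [0.0004 0.0001 0.    ]
[[[-0.001,-0.02,-0.034],[-0.0,-0.0,0.0],0],[[-0.002,-0.019,-0.034],[-0.0,-0.0,0.0],0],[[-0.001,-0.02,-0.034],[-0.0,-0.0,0.0],0],[[-0.001,-0.02,-0.033],[-0.0,-0.0,0.0],0],[[-0.001,-0.019,-0.034],[-0.0,-0.0,0.0],0],[[-0.002,-0.02,-0.034],[-0.0,-0.0,0.0],0],[[-0.001,-0.02,-0.034],[-0.0,-0.0,0.0],0]]
```

View pics/w4.png

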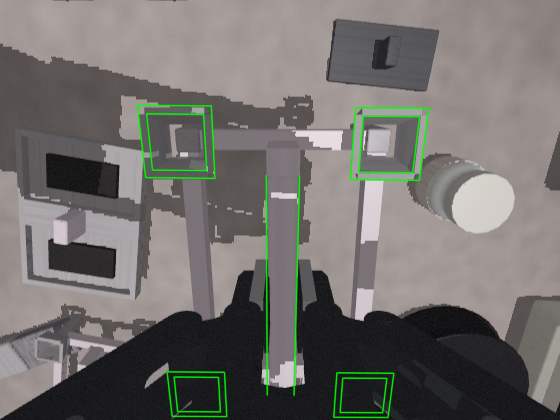

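Emit:
jog_arm([
  [[-0.001, -0.02, -0.034], [0, 0, 0], 0],
  [[-0.001, -0.02, -0.034], [0, 0, 0], 0],
  [[0, -0.02, -0.034], [0, 0, 0], 0],
  [[0, -0.02, -0.034], [0, 0, 0], 0],
  [[0, -0.02, -0.034], [0, 0, 0], 0],
  [[0, -0.02, -0.034], [0, 0, 0], 0],
  [[0, -0.018, -0.031], [0, 0, 0], 0],
  [[0, 0, 0], [0, 0, 0], 0],
  [[0, 0, 0], [0, 0, 0], 0],
  [[0, 0, 0], [0, 0, 0], 0],
])

```text
t: 7.4
position: [0.4523, 0.1266, 0.1925]
eef_rot: [1.161, 1.239, -1.163]
wrist_force: [0.8, 0.4, -4.1]
width: 0.0108
```

```bash
python3 -c "
from h import *
s,d=snap('wrist','w5.png')
st()
plan((.4517,.128,.11),3.7,g=0,n=2)"
```

```text
t 7.45 tcp [0.4525 0.1265 0.1927] grasp [0.4525 0.1265 0.2114] psi 3.63 tiltx [-0.001 -0.    -1.   ] w 0.0109 F [-0.2 -0.5 -3.5] q [ 0.25  0.25  2.   -0.    0.9   0.18]
n 2 dpsi 0.1 resid [ 0.0004 -0.0004  0.0003]
[[[0.041,-0.0,-0.001],[-0.0,0.0,0.0],0],[[0.042,-0.001,-0.001],[-0.0,0.0,0.0],0]]
```

View pics/w5.png

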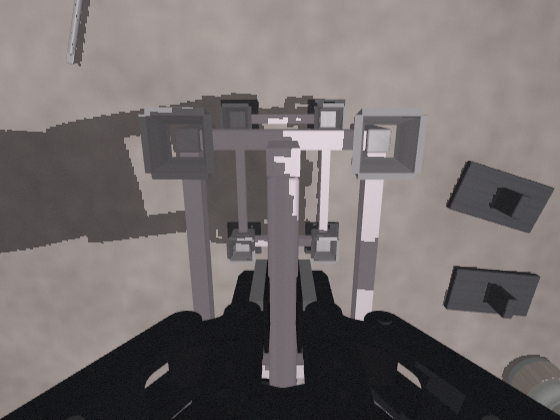

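Emit:
jog_arm([
  [[0.04, -0.001, -0.001], [0, 0, 0], 0],
  [[0.04, 0, 0], [0, 0, 0], 0],
  [[0.02, 0, 0], [0, 0, 0], 0],
  [[0, 0, 0], [0, 0, 0], 0],
  [[0.01, 0, 0], [0, 0, 0], 0],
  [[0.01, 0, 0], [0, 0, 0], 0],
  [[0.007, 0, 0], [0, 0, 0], 0],
  [[0.002, 0, 0], [0, 0, 0], 0],
  [[0, 0, 0], [0, 0, 0], 0],
])

```text
t: 8.35
position: [0.4513, 0.1282, 0.0643]
eef_rot: [1.162, 1.239, -1.162]
wrist_force: [0.3, -0.1, -2.9]
width: 0.0108
```

```bash
python3 -c "
from h import *
st()"
```

```text
t 8.35 tcp [0.4513 0.1282 0.0643] grasp [0.4513 0.1282 0.083 ] psi 3.69 tiltx [-0.  0. -1.] w 0.0108 F [ 0.3 -0.1 -2.9] q [0.25 0.48 2.06 0.   0.59 0.19]
```

Emit:
jog_arm([
  [[0.002, 0, 0], [0, 0, 0], 0],
  [[0, 0, 0], [0, 0, 0], 0],
  [[0, 0, 0], [0, 0, 0], 0],
])

```text
t: 8.65
position: [0.4516, 0.1283, 0.0631]
eef_rot: [1.162, 1.238, -1.161]
wrist_force: [-2.4, 0.4, 7.4]
width: 0.0107
```

Emit:
jog_arm([
  [[0, 0, 0], [0, 0, 0], 0.4],
  [[0, 0, 0], [0, 0, 0], 0.4],
  [[-0.01, 0, 0], [0, 0, 0], 0.5],
  [[-0.03, 0, 0], [0, 0, 0], 0.5],
  [[-0.05, 0, 0], [0, 0, 0], 0.5],
  [[-0.05, 0, 0], [0, 0, 0], 0.5],
  [[-0.05, 0, 0], [0, 0, 0], 0.5],
])

```text
t: 9.35
position: [0.4508, 0.128, 0.2549]
eef_rot: [1.162, 1.239, -1.162]
wrist_force: [1.3, 1.2, -0.7]
width: 0.0429
```

```bash
python3 look.py w6.png wrist frame,.4517,.1294,0.02,0:5
python3 -c "
from h import *
st()
plan((.6015,-.3245,.24),-2.7,g=.5)"
```

```text
t 9.35 tcp [0.4508 0.128  0.2549] grasp [0.4508 0.128  0.2736] psi 3.68 tiltx [ 0.  0. -1.] w 0.0429 F [ 1.3  1.2 -0.7] q [0.25 0.16 1.94 0.   1.04 0.19]
frame fit x 0.4512 y 0.1300 yaw 3.4 cost 1.78 px
t 9.40 tcp [0.455  0.1291 0.2628] grasp [0.4548 0.1291 0.2815] psi 3.68 tiltx [ 0.012  0.003 -1.   ] w 0.0425 F [2.8 1.6 5.9] q [0.25 0.15 1.93 0.   1.05 0.19]
n 11 dpsi -6.4 resid [-0.0001 -0.0001 -0.    ]
[[[0.002,0.011,0.042],[0.6,-0.0,-0.1],0.5],[[0.002,0.011,0.042],[0.6,-0.0,-0.1],0.5],[[0.002,0.011,0.042],[0.6,-0.0,-0.1],0.5],[[0.002,0.012,0.041],[0.6,-0.0,-0.1],0.5],[[0.002,0.013,0.042],[0.6,-0.0,-0.1],0.5],[[0.002,0.012,0.041],[0.6,-0.0,-0.1],0.5],[[0.002,0.014,0.042],[0.6,-0.0,-0.1],0.5],[[0.002,0.013,0.041],[0.6,-0.0,-0.1],0.5],[[0.002,0.014,0.041],[0.6,-0.0,-0.1],0.5],[[0.002,0.015,0.04],[0.6,-0.0,-0.1],0.5],[[0.002,0.015,0.041],[0.6,-0.0,-0.1],0.5]]
```

View pics/w6.png

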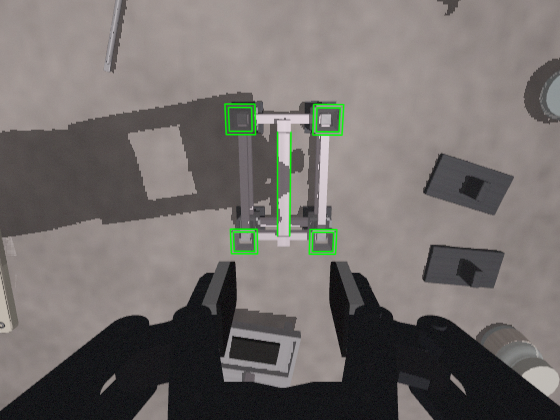

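Emit:
jog_arm([
  [[0.003, 0.011, 0.042], [0.6, 0, 0], 0.5],
  [[0.003, 0.011, 0.042], [0.6, 0, 0], 0.5],
  [[0.002, 0.011, 0.042], [0.6, 0, 0], 0.5],
  [[0.002, 0.012, 0.041], [0.6, 0, 0], 0.5],
  [[0.002, 0.013, 0.042], [0.6, 0, 0], 0.5],
  [[0.002, 0.012, 0.041], [0.6, 0, 0], 0.5],
  [[0.002, 0.014, 0.042], [0.6, 0, 0], 0.5],
  [[0.002, 0.013, 0.041], [0.6, 0, 0], 0.5],
  [[0.002, 0.014, 0.041], [0.6, 0, 0], 0.5],
  [[0.002, 0.015, 0.04], [0.6, 0, 0], 0.5],
  [[0.002, 0.015, 0.041], [0.6, 0, 0], 0.5],
])

```text
t: 10.5
position: [0.598, -0.3271, 0.2289]
eef_rot: [1.247, 1.184, -1.247]
wrist_force: [-0.5, 0.3, -0.1]
width: 0.0425
```

Emit:
jog_arm([
  [[0, 0, 0], [0, 0, 0], 0.5],
  [[0, 0, 0], [0, 0, 0], 0.5],
])

```text
t: 10.7
position: [0.5973, -0.3261, 0.2282]
eef_rot: [1.248, 1.185, -1.248]
wrist_force: [-1.0, 0.8, -0.0]
width: 0.0425
```

```bash
python3 look.py w7.png wrist frame,.6015,-.3245,0,-8:-4:0:4
python3 -c "
from h import *
st()"
```

```text
t 10.70 tcp [ 0.5973 -0.3261  0.2282] grasp [ 0.5974 -0.3261  0.2469] psi -3.01 tiltx [-0.001  0.001 -1.   ] w 0.0425 F [-1.   0.8 -0. ] q [-0.52  0.51  1.5   0.    1.14 -0.46]
frame fit x 0.6021 y -0.3260 yaw -2.7 cost 1.82 px
t 10.75 tcp [ 0.5972 -0.3251  0.2283] grasp [ 0.5972 -0.3251  0.247 ] psi -2.94 tiltx [-0.001  0.001 -1.   ] w 0.0431 F [-0.1  0.5  0.2] q [-0.52  0.51  1.5   0.    1.14 -0.46]
```

View pics/w7.png

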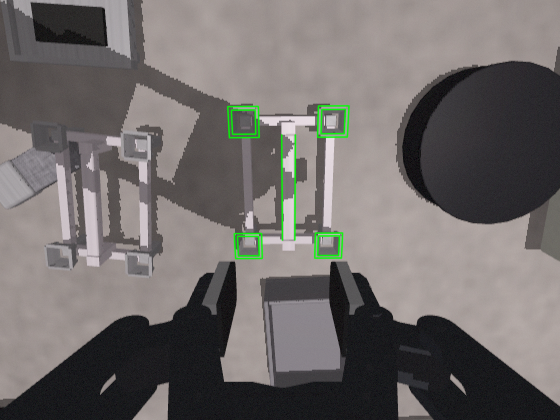

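Emit:
jog_arm([
  [[0.045, 0.005, 0.001], [0, 0, 0], 0.5],
  [[0.045, 0, 0], [0, 0, 0], 0.5],
  [[0.045, 0, 0], [0, 0, 0], 0.5],
  [[0.03, 0, 0], [0, 0, 0], 0.5],
  [[0.015, 0, 0], [0, 0, 0], 0.5],
  [[0.006, 0, 0], [0, 0, 0], 0.5],
  [[0, 0, 0], [0, 0, 0], 0.5],
  [[0, 0, 0], [0, 0, 0], 0],
  [[0, 0, 0], [0, 0, 0], 0],
  [[0, 0, 0], [0, 0, 0], 0],
  [[0, 0, 0], [0, 0, 0], 0],
])

```text
t: 11.85
position: [0.6037, -0.3273, 0.0444]
eef_rot: [1.247, 1.182, -1.245]
wrist_force: [-0.2, 0.9, 6.7]
width: 0.011
```

Emit:
jog_arm([
  [[-0.03, 0, 0], [0, 0, 0], 0],
  [[-0.04, 0, 0], [0, 0, 0], 0],
  [[-0.045, 0, 0], [0, 0, 0], 0],
  [[-0.045, 0, 0], [0, 0, 0], 0],
  [[-0.03, 0, 0], [0, 0, 0], 0],
  [[0, 0, 0], [0, 0, 0], 0],
  [[0, 0, 0], [0, 0, 0], 0],
])

```text
t: 12.55
position: [0.6024, -0.3266, 0.2325]
eef_rot: [1.247, 1.184, -1.246]
wrist_force: [-1.1, 1.3, -3.4]
width: 0.0105
```

```bash
python3 look.py w8.png wrist frame,.602,-.326,.19,-6:-2
python3 -c "
from h import *
st()
plan((.4510,.130,.23),3.6,g=0)"
```

```text
t 12.55 tcp [ 0.6024 -0.3266  0.2325] grasp [ 0.6024 -0.3266  0.2512] psi -2.92 tiltx [ 0.001 -0.    -1.   ] w 0.0105 F [-1.1  1.3 -3.4] q [-0.51  0.51  1.49  0.    1.15 -0.46]
frame fit x 0.6018 y -0.3256 yaw -2.8 cost 4.76 px
t 12.60 tcp [ 0.6017 -0.3261  0.2309] grasp [ 0.6017 -0.3262  0.2496] psi -2.92 tiltx [-0.002  0.001 -1.   ] w 0.0105 F [ 0.4  0.1 -4. ] q [-0.51  0.51  1.49  0.    1.15 -0.46]
n 11 dpsi 6.5 resid [0.     0.0001 0.0003]
[[[0.0,-0.016,-0.041],[-0.6,-0.0,0.0],0],[[0.0,-0.015,-0.041],[-0.6,-0.0,0.0],0],[[0.0,-0.015,-0.041],[-0.6,-0.0,0.0],0],[[0.001,-0.015,-0.041],[-0.6,-0.0,0.0],0],[[-0.0,-0.014,-0.041],[-0.6,-0.0,0.0],0],[[-0.0,-0.013,-0.042],[-0.6,-0.0,0.0],0],[[0.0,-0.014,-0.041],[-0.6,-0.0,0.0],0],[[0.0,-0.012,-0.042],[-0.6,-0.0,0.0],0],[[0.0,-0.013,-0.042],[-0.6,-0.0,0.0],0],[[0.001,-0.012,-0.042],[-0.6,-0.0,0.0],0],[[-0.0,-0.011,-0.042],[-0.6,-0.0,0.0],0]]
```

View pics/w8.png

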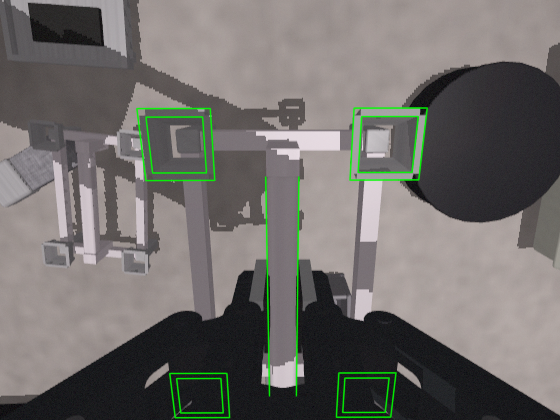

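Emit:
jog_arm([
  [[0, -0.016, -0.041], [-0.6, 0, 0], 0],
  [[0, -0.015, -0.041], [-0.6, 0, 0], 0],
  [[0, -0.015, -0.041], [-0.6, 0, 0], 0],
  [[0, -0.015, -0.041], [-0.6, 0, 0], 0],
  [[0, -0.014, -0.041], [-0.6, 0, 0], 0],
  [[0, -0.013, -0.042], [-0.6, 0, 0], 0],
  [[0, -0.014, -0.041], [-0.6, 0, 0], 0],
  [[0, -0.012, -0.042], [-0.6, 0, 0], 0],
  [[0, -0.013, -0.042], [-0.6, 0, 0], 0],
  [[0, -0.012, -0.042], [-0.6, 0, 0], 0],
  [[0, -0.011, -0.041], [-0.6, 0, 0], 0],
])

```text
t: 13.7
position: [0.4497, 0.1295, 0.2303]
eef_rot: [1.159, 1.241, -1.165]
wrist_force: [1.0, 0.8, -3.1]
width: 0.0105
```

Emit:
jog_arm([
  [[0, 0, 0], [0, 0, 0], 0],
  [[0, 0, 0], [0, 0, 0], 0],
  [[0, 0, 0], [0, 0, 0], 0],
])

```text
t: 14.0
position: [0.4515, 0.1277, 0.2312]
eef_rot: [1.16, 1.24, -1.164]
wrist_force: [-0.7, -0.2, -3.3]
width: 0.0107
```

```bash
python3 -c "
from h import *
s,d=snap('wrist','w9.png')
st()
plan((.4510,.129,.14),3.6,g=0,n=2)"
```

```text
t 14.05 tcp [0.4518 0.1274 0.2315] grasp [0.4518 0.1274 0.2502] psi 3.62 tiltx [-0.002 -0.001 -1.   ] w 0.0103 F [-0.7  0.1 -3.3] q [ 0.25  0.19  1.96 -0.    0.99  0.19]
n 2 dpsi -0.0 resid [ 0.0005 -0.0003 -0.0005]
[[[0.046,-0.0,-0.001],[0.0,0.0,0.0],0],[[0.045,-0.001,-0.001],[0.0,0.0,0.0],0]]
```

View pics/w9.png

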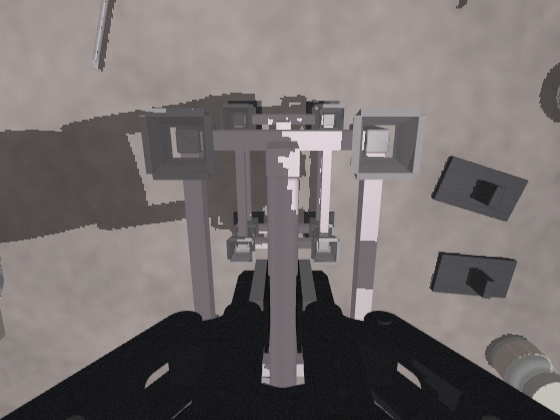

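Emit:
jog_arm([
  [[0.045, -0.001, -0.001], [0, 0, 0], 0],
  [[0.04, 0, -0.001], [0, 0, 0], 0],
  [[0.02, 0, 0], [0, 0, 0], 0],
  [[0, 0, 0], [0, 0, 0], 0],
  [[0.01, 0, 0], [0, 0, 0], 0],
  [[0.008, 0, 0], [0, 0, 0], 0],
  [[0.005, 0, 0], [0, 0, 0], 0],
  [[0, 0, 0], [0, 0, 0], 0],
  [[0, 0, 0], [0, 0, 0], 0],
])

```text
t: 14.95
position: [0.4513, 0.1303, 0.1047]
eef_rot: [1.162, 1.238, -1.161]
wrist_force: [0.3, -0.7, -3.5]
width: 0.0106
```

```bash
python3 -c "
from h import *
st()"
```

```text
t 14.95 tcp [0.4513 0.1303 0.1047] grasp [0.4513 0.1303 0.1234] psi 3.68 tiltx [ 0.001  0.    -1.   ] w 0.0106 F [ 0.3 -0.7 -3.5] q [ 0.26  0.41  2.05 -0.    0.69  0.19]
```

Emit:
jog_arm([
  [[0.002, 0, 0.001], [0, 0, 0], 0],
  [[0.001, 0, 0], [0, 0, 0], 0],
  [[0, 0, 0], [0, 0, 0], 0],
])

```text
t: 15.25
position: [0.4516, 0.1302, 0.1041]
eef_rot: [1.164, 1.238, -1.16]
wrist_force: [-10.8, 1.4, 32.9]
width: 0.0106
```

Emit:
jog_arm([
  [[0, 0, 0], [0, 0, 0], 0.4],
  [[0, 0, 0], [0, 0, 0], 0.4],
  [[-0.01, 0, 0], [0, 0, 0], 0.5],
  [[-0.03, 0, 0], [0, 0, 0], 0.5],
  [[-0.05, 0, 0], [0, 0, 0], 0.5],
  [[-0.05, 0, 0], [0, 0, 0], 0.5],
  [[-0.02, 0, 0], [0, 0, 0], 0.5],
])

```text
t: 15.95
position: [0.4529, 0.1298, 0.2665]
eef_rot: [1.166, 1.235, -1.156]
wrist_force: [-0.2, 1.4, 1.0]
width: 0.0428
```

```bash
python3 look.py w10.png wrist frame,.451,.130,0.06,0:5
python3 -c "
from h import *
st()
plan((.4165,-.3325,.25),-9.4,g=.5)"
```

```text
t 15.95 tcp [0.4529 0.1298 0.2665] grasp [0.4528 0.1297 0.2852] psi 3.68 tiltx [ 0.007  0.002 -1.   ] w 0.0428 F [-0.2  1.4  1. ] q [0.25 0.15 1.93 0.   1.06 0.19]
frame fit x 0.4510 y 0.1312 yaw 3.6 cost 2.05 px
t 16.00 tcp [0.4538 0.13   0.268 ] grasp [0.4537 0.13   0.2867] psi 3.68 tiltx [ 0.009  0.002 -1.   ] w 0.0424 F [ 1.5 -0.1  2.6] q [ 0.25  0.14  1.93 -0.    1.06  0.19]
n 11 dpsi -13.1 resid [ 0.0003  0.0002 -0.0005]
[[[0.001,-0.006,0.042],[1.2,-0.0,-0.0],0.5],[[0.002,-0.005,0.042],[1.2,-0.0,-0.0],0.5],[[0.001,-0.005,0.042],[1.2,-0.0,-0.0],0.5],[[0.002,-0.003,0.042],[1.2,-0.0,-0.0],0.5],[[0.001,-0.003,0.042],[1.2,-0.0,-0.0],0.5],[[0.002,-0.001,0.042],[1.2,-0.0,-0.0],0.5],[[0.001,-0.001,0.042],[1.2,-0.0,-0.0],0.5],[[0.002,-0.0,0.042],[1.2,-0.0,-0.0],0.5],[[0.001,0.001,0.042],[1.2,-0.0,-0.0],0.5],[[0.002,0.002,0.043],[1.2,-0.0,-0.0],0.5],[[0.001,0.002,0.042],[1.2,-0.0,-0.0],0.5]]
```

View pics/w10.png

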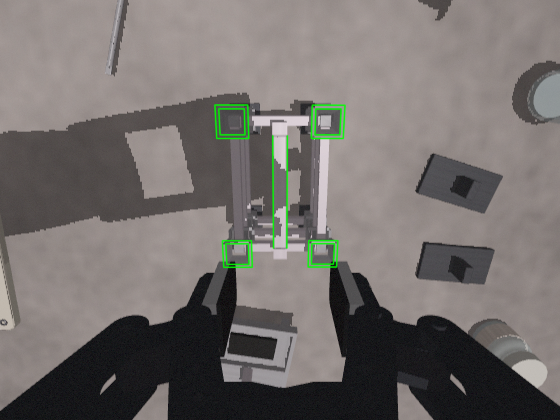

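Emit:
jog_arm([
  [[0.001, -0.006, 0.042], [1.2, 0, 0], 0.5],
  [[0.001, -0.005, 0.042], [1.2, 0, 0], 0.5],
  [[0.001, -0.005, 0.042], [1.2, 0, 0], 0.5],
  [[0.001, -0.003, 0.042], [1.2, 0, 0], 0.5],
  [[0.001, -0.003, 0.042], [1.2, 0, 0], 0.5],
  [[0.001, -0.001, 0.042], [1.2, 0, 0], 0.5],
  [[0.001, -0.001, 0.042], [1.2, 0, 0], 0.5],
  [[0.001, 0, 0.042], [1.2, 0, 0], 0.5],
  [[0.001, 0.001, 0.042], [1.2, 0, 0], 0.5],
  [[0.001, 0.002, 0.043], [1.2, 0, 0], 0.5],
  [[0.001, 0.002, 0.042], [1.2, 0, 0], 0.5],
])

```text
t: 17.1
position: [0.4126, -0.3353, 0.2503]
eef_rot: [1.331, 1.126, -1.331]
wrist_force: [0.7, 0.5, 0.7]
width: 0.0427
```

Emit:
jog_arm([
  [[0, 0, 0], [0, 0, 0], 0.5],
  [[0, 0, 0], [0, 0, 0], 0.5],
  [[0, 0, 0], [0, 0, 0], 0.5],
])

```text
t: 17.4
position: [0.4129, -0.3326, 0.25]
eef_rot: [1.331, 1.127, -1.33]
wrist_force: [0.3, -0.8, -0.2]
width: 0.0431
```

```bash
python3 look.py w11.png wrist frame,.4165,-.3325,0,-14:-10:-6:0
python3 -c "
from h import *
st()"
```

```text
t 17.40 tcp [ 0.4129 -0.3326  0.25  ] grasp [ 0.4129 -0.3326  0.2687] psi -9.50 tiltx [-0.001  0.001 -1.   ] w 0.0431 F [ 0.3 -0.8 -0.2] q [-0.7   0.26  1.82  0.    1.06 -0.54]
frame fit x 0.4162 y -0.3335 yaw -9.1 cost 1.49 px
t 17.45 tcp [ 0.4131 -0.3324  0.2502] grasp [ 0.4131 -0.3324  0.2689] psi -9.46 tiltx [-0.001  0.001 -1.   ] w 0.0426 F [-0.6 -0.6  0.4] q [-0.7   0.26  1.82  0.    1.06 -0.54]
```

View pics/w11.png

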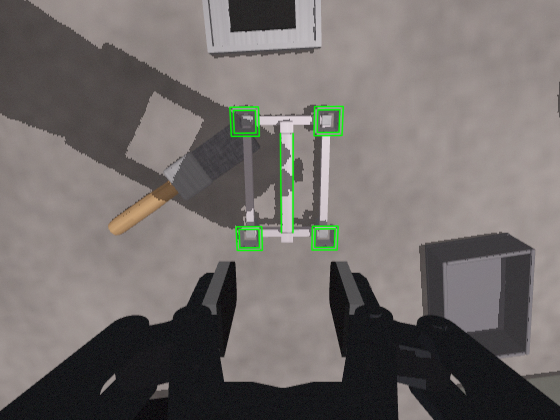

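Emit:
jog_arm([
  [[0.045, 0.003, 0.001], [0, 0, 0], 0.5],
  [[0.045, 0, 0], [0, 0, 0], 0.5],
  [[0.045, 0, 0], [0, 0, 0], 0.5],
  [[0.04, 0, 0], [0, 0, 0], 0.5],
  [[0.02, 0, 0], [0, 0, 0], 0.5],
  [[0.011, 0, 0], [0, 0, 0], 0.5],
  [[0, 0, 0], [0, 0, 0], 0.5],
  [[0, 0, 0], [0, 0, 0], 0],
  [[0, 0, 0], [0, 0, 0], 0],
  [[0, 0, 0], [0, 0, 0], 0],
  [[0, 0, 0], [0, 0, 0], 0],
])

```text
t: 18.55
position: [0.4168, -0.3355, 0.0459]
eef_rot: [1.33, 1.123, -1.329]
wrist_force: [0.8, 2.7, 6.7]
width: 0.0107
```

Emit:
jog_arm([
  [[-0.03, 0, 0], [0, 0, 0], 0],
  [[-0.04, 0, 0], [0, 0, 0], 0],
  [[-0.045, 0, 0], [0, 0, 0], 0],
  [[-0.045, 0, 0], [0, 0, 0], 0],
  [[-0.045, 0, 0], [0, 0, 0], 0],
  [[-0.02, 0, 0], [0, 0, 0], 0],
  [[0, 0, 0], [0, 0, 0], 0],
  [[0, 0, 0], [0, 0, 0], 0],
])

```text
t: 19.35
position: [0.4154, -0.3346, 0.2689]
eef_rot: [1.331, 1.126, -1.331]
wrist_force: [-0.9, 0.2, -3.4]
width: 0.0104
```

```bash
python3 look.py w12.png wrist frame,.4162,-.3335,.225,-12:-8
python3 -c "
from h import *
st()
plan((.4510,.130,.27),3.6,g=0)"
```

```text
t 19.35 tcp [ 0.4154 -0.3346  0.2689] grasp [ 0.4154 -0.3346  0.2876] psi -9.52 tiltx [-0.  0. -1.] w 0.0104 F [-0.9  0.2 -3.4] q [-0.7   0.24  1.8  -0.    1.1  -0.53]
frame fit x 0.4152 y -0.3326 yaw -9.3 cost 5.01 px
t 19.40 tcp [ 0.415  -0.3342  0.2678] grasp [ 0.415  -0.3343  0.2865] psi -9.52 tiltx [-0.002  0.002 -1.   ] w 0.0108 F [-0.1 -0.4 -3.6] q [-0.7   0.25  1.8  -0.    1.1  -0.53]
n 11 dpsi 13.1 resid [ 0.0004 -0.0005 -0.0005]
[[[-0.0,-0.004,-0.042],[-1.2,-0.0,0.0],0],[[-0.0,-0.003,-0.042],[-1.2,-0.0,0.0],0],[[-0.0,-0.002,-0.043],[-1.2,-0.0,0.0],0],[[-0.001,-0.001,-0.042],[-1.2,-0.0,0.0],0],[[0.0,0.0,-0.042],[-1.2,-0.0,0.0],0],[[0.0,0.001,-0.043],[-1.2,-0.0,0.0],0],[[0.0,0.001,-0.042],[-1.2,-0.0,0.0],0],[[-0.0,0.003,-0.042],[-1.2,-0.0,0.0],0],[[-0.0,0.003,-0.042],[-1.2,-0.0,0.0],0],[[-0.0,0.004,-0.042],[-1.2,-0.0,0.0],0],[[-0.001,0.005,-0.043],[-1.2,-0.0,0.0],0]]
```

View pics/w12.png

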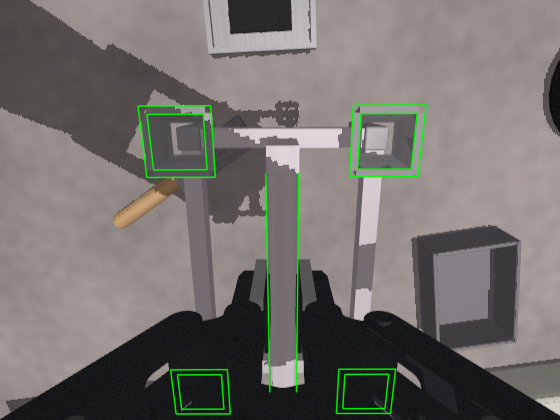

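Emit:
jog_arm([
  [[0, -0.004, -0.042], [-1.2, 0, 0], 0],
  [[0, -0.003, -0.042], [-1.2, 0, 0], 0],
  [[0, -0.002, -0.043], [-1.2, 0, 0], 0],
  [[0, -0.001, -0.042], [-1.2, 0, 0], 0],
  [[0, 0, -0.042], [-1.2, 0, 0], 0],
  [[0, 0.001, -0.043], [-1.2, 0, 0], 0],
  [[0, 0.001, -0.042], [-1.2, 0, 0], 0],
  [[0, 0.003, -0.042], [-1.2, 0, 0], 0],
  [[0, 0.003, -0.042], [-1.2, 0, 0], 0],
  [[0, 0.004, -0.042], [-1.2, 0, 0], 0],
  [[0, 0.005, -0.042], [-1.2, 0, 0], 0],
])

```text
t: 20.5
position: [0.4501, 0.1302, 0.2672]
eef_rot: [1.158, 1.241, -1.164]
wrist_force: [1.2, -0.4, -3.4]
width: 0.0109
```

Emit:
jog_arm([
  [[0, 0, 0], [0, 0, 0], 0],
  [[0, 0, 0], [0, 0, 0], 0],
  [[0, 0, 0], [0, 0, 0], 0],
  [[0, 0, 0], [0, 0, 0], 0],
])

```text
t: 20.9
position: [0.4511, 0.1276, 0.2686]
eef_rot: [1.162, 1.239, -1.164]
wrist_force: [-0.8, 0.2, -1.9]
width: 0.0103
```

```bash
python3 -c "
from h import *
s,d=snap('wrist','w13.png')
st()
plan((.4510,.129,.18),3.6,g=0,n=2)"
```

```text
t 20.95 tcp [0.4513 0.1276 0.2689] grasp [0.4513 0.1276 0.2876] psi 3.57 tiltx [-0.001 -0.    -1.   ] w 0.0103 F [ 0.3  0.2 -2.3] q [ 0.25  0.14  1.93 -0.    1.07  0.19]
n 2 dpsi 0.0 resid [-0.0001  0.0004  0.0001]
[[[0.044,-0.0,-0.001],[-0.0,0.0,0.0],0],[[0.045,-0.0,-0.0],[-0.0,0.0,0.0],0]]
```

View pics/w13.png

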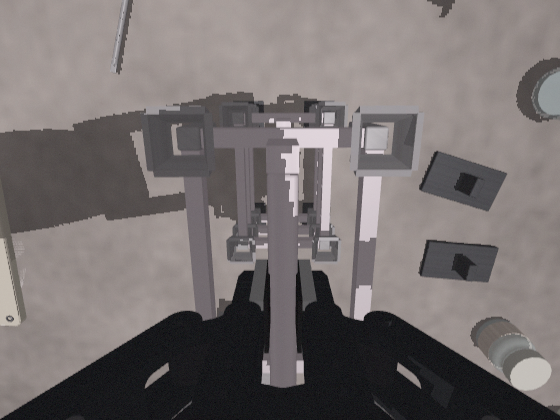

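Emit:
jog_arm([
  [[0.045, 0, -0.001], [0, 0, 0], 0],
  [[0.04, 0, 0], [0, 0, 0], 0],
  [[0.018, 0, 0], [0, 0, 0], 0],
  [[0, 0, 0], [0, 0, 0], 0],
  [[0.01, 0, 0], [0, 0, 0], 0],
  [[0.007, 0, 0], [0, 0, 0], 0],
  [[0.003, 0, 0], [0, 0, 0], 0],
  [[0, 0, 0], [0, 0, 0], 0],
  [[0, 0, 0], [0, 0, 0], 0],
])

```text
t: 21.85
position: [0.4518, 0.1298, 0.1468]
eef_rot: [1.162, 1.238, -1.161]
wrist_force: [-0.7, 0.3, -2.0]
width: 0.0106
```

Emit:
jog_arm([
  [[0.001, 0, 0], [0, 0, 0], 0],
  [[0, 0, 0], [0, 0, 0], 0],
])

```text
t: 22.05
position: [0.4519, 0.1299, 0.1459]
eef_rot: [1.162, 1.238, -1.161]
wrist_force: [-0.3, 0.3, 1.1]
width: 0.0109
```

Emit:
jog_arm([
  [[0, 0, 0], [0, 0, 0], 0.4],
  [[0, 0, 0], [0, 0, 0], 0.4],
  [[-0.01, 0, 0], [0, 0, 0], 0.5],
  [[-0.03, 0, 0], [0, 0, 0], 0.5],
  [[-0.05, 0, 0], [0, 0, 0], 0.5],
  [[-0.04, 0, 0], [0, 0, 0], 0.5],
  [[-0.02, 0, 0], [0, 0, 0], 0.5],
  [[0, 0, 0], [0, 0, 0], 0.5],
])

```text
t: 22.85
position: [0.4534, 0.1302, 0.2994]
eef_rot: [1.166, 1.235, -1.156]
wrist_force: [0.8, 0.8, -0.2]
width: 0.0428
```

```bash
python3 look.py w14.png wrist frame,.451,.130,0.10,0:5
python3 -c "
from h import *
st()
plan((.423,-.133,.24),-9.5,g=.5)"
```

```text
t 22.85 tcp [0.4534 0.1302 0.2994] grasp [0.4532 0.1302 0.3181] psi 3.68 tiltx [ 0.007  0.002 -1.   ] w 0.0428 F [ 0.8  0.8 -0.2] q [ 0.25  0.11  1.89 -0.    1.14  0.19]
frame fit x 0.4514 y 0.1316 yaw 3.9 cost 2.10 px
t 22.90 tcp [0.4522 0.1299 0.2972] grasp [0.4522 0.1299 0.3159] psi 3.68 tiltx [ 0.004  0.001 -1.   ] w 0.0424 F [ 0.2 -0.2 -0.5] q [ 0.25  0.11  1.89 -0.    1.13  0.19]
n 7 dpsi -13.2 resid [-0.0002 -0.0002  0.0001]
[[[0.008,-0.007,0.037],[1.9,-0.0,-0.0],0.5],[[0.008,-0.005,0.038],[1.9,-0.0,-0.0],0.5],[[0.008,-0.004,0.037],[1.9,-0.0,-0.0],0.5],[[0.008,-0.003,0.038],[1.9,-0.0,-0.0],0.5],[[0.009,-0.002,0.038],[1.9,-0.0,-0.0],0.5],[[0.008,-0.0,0.037],[1.9,-0.0,-0.0],0.5],[[0.008,0.001,0.038],[1.9,-0.0,-0.0],0.5]]
```

View pics/w14.png

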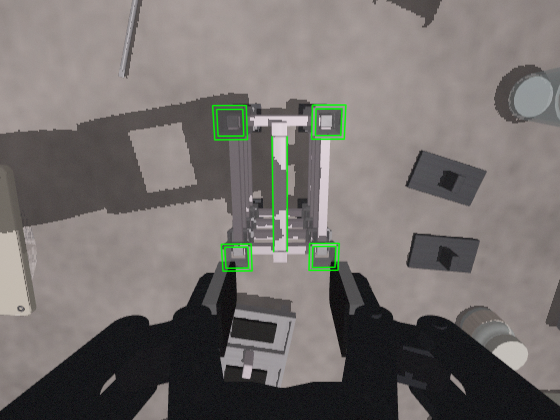

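Emit:
jog_arm([
  [[0.007, -0.007, 0.037], [1.9, 0, 0], 0.5],
  [[0.008, -0.005, 0.038], [1.9, 0, 0], 0.5],
  [[0.008, -0.004, 0.037], [1.9, 0, 0], 0.5],
  [[0.008, -0.003, 0.038], [1.9, 0, 0], 0.5],
  [[0.008, -0.002, 0.038], [1.9, 0, 0], 0.5],
  [[0.008, 0, 0.037], [1.9, 0, 0], 0.5],
  [[0.008, 0.001, 0.038], [1.9, 0, 0], 0.5],
  [[0, 0, 0], [0, 0, 0], 0.5],
  [[0, 0, 0], [0, 0, 0], 0.5],
  [[0, 0, 0], [0, 0, 0], 0.5],
])

```text
t: 23.9
position: [0.4218, -0.1323, 0.2398]
eef_rot: [1.331, 1.127, -1.332]
wrist_force: [0.2, 0.6, 0.6]
width: 0.0423
```

```bash
python3 look.py w15.png wrist tray,.423,-.133,0,-14:-10:-6:-2
python3 -c "
from h import *
st()"
```

```text
t 23.90 tcp [ 0.4218 -0.1323  0.2398] grasp [ 0.4218 -0.1323  0.2585] psi -9.59 tiltx [-0.001  0.001 -1.   ] w 0.0423 F [0.2 0.6 0.6] q [-0.33  0.14  2.01  0.    1.   -0.16]
tray fit x 0.4251 y -0.1310 yaw -6.5 cost 2.08 px
t 23.95 tcp [ 0.422  -0.1321  0.24  ] grasp [ 0.422  -0.1321  0.2587] psi -9.54 tiltx [-0.001  0.    -1.   ] w 0.0429 F [-0.2  0.6 -0.1] q [-0.33  0.14  2.01  0.    1.   -0.16]
```

View pics/w15.png

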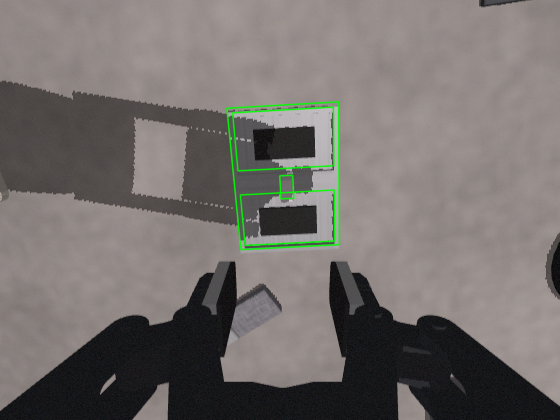

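Emit:
jog_arm([
  [[0.045, 0.003, -0.001], [-3, 0, 0], 0.5],
  [[0.045, 0, 0], [0, 0, 0], 0.5],
  [[0.045, 0, 0], [0, 0, 0], 0.5],
  [[0.035, 0, 0], [0, 0, 0], 0.5],
  [[0.018, 0, 0], [0, 0, 0], 0.5],
  [[0.006, 0, 0], [0, 0, 0], 0.5],
  [[0, 0, 0], [0, 0, 0], 0.5],
  [[0, 0, 0], [0, 0, 0], 0],
  [[0, 0, 0], [0, 0, 0], 0],
  [[0, 0, 0], [0, 0, 0], 0],
  [[0, 0, 0], [0, 0, 0], 0],
], force=80)

```text
t: 25.05
position: [0.426, -0.1326, 0.0477]
eef_rot: [1.295, 1.151, -1.292]
wrist_force: [-0.0, 3.0, 7.2]
width: 0.0101
```

```bash
python3 -c "
from h import *
st()"
```

```text
t 25.05 tcp [ 0.426  -0.1326  0.0477] grasp [ 0.426  -0.1326  0.0664] psi -6.62 tiltx [ 0.002 -0.    -1.   ] w 0.0101 F [-0.   3.   7.2] q [-0.33  0.5   2.12  0.    0.52 -0.21]
```

Emit:
jog_arm([
  [[-0.03, 0, 0], [0, 0, 0], 0],
  [[-0.04, 0, 0], [0, 0, 0], 0],
  [[-0.045, 0, 0], [0, 0, 0], 0],
  [[-0.045, 0, 0], [0, 0, 0], 0],
  [[-0.045, 0, 0], [0, 0, 0], 0],
  [[-0.045, 0, 0], [0, 0, 0], 0],
  [[0, 0, 0], [0, 0, 0], 0],
  [[0, 0, 0], [0, 0, 0], 0],
  [[0, 0, 0], [0, 0, 0], 0],
])

```text
t: 25.95
position: [0.4239, -0.1321, 0.2949]
eef_rot: [1.293, 1.155, -1.295]
wrist_force: [0.3, -0.2, -3.9]
width: 0.0104
```

```bash
python3 look.py w16.png wrist tray,.425,-.131,.25,-9:-6:-3
python3 -c "
from h import *
st()
plan((.4512,.130,.3),3.7,g=0)"
```

```text
t 25.95 tcp [ 0.4239 -0.1321  0.2949] grasp [ 0.4239 -0.1321  0.3136] psi -6.62 tiltx [-0.003  0.001 -1.   ] w 0.0104 F [ 0.3 -0.2 -3.9] q [-0.33  0.07  1.94 -0.    1.13 -0.21]
tray fit x 0.4228 y -0.1302 yaw -7.1 cost 4.29 px
t 26.00 tcp [ 0.4239 -0.1321  0.2945] grasp [ 0.4239 -0.1321  0.3132] psi -6.62 tiltx [-0.003  0.001 -1.   ] w 0.0102 F [ 0.3  0.3 -4.1] q [-0.33  0.07  1.94  0.    1.13 -0.21]
n 6 dpsi 10.3 resid [ 0.0004 -0.0004  0.0002]
[[[-0.001,-0.001,-0.044],[-1.7,-0.0,0.0],0],[[-0.001,0.001,-0.044],[-1.7,-0.0,0.0],0],[[-0.001,0.002,-0.044],[-1.7,-0.0,0.0],0],[[-0.0,0.004,-0.043],[-1.7,-0.0,0.0],0],[[-0.001,0.004,-0.044],[-1.7,-0.0,0.0],0],[[-0.001,0.006,-0.044],[-1.7,-0.0,0.0],0]]
```

View pics/w16.png

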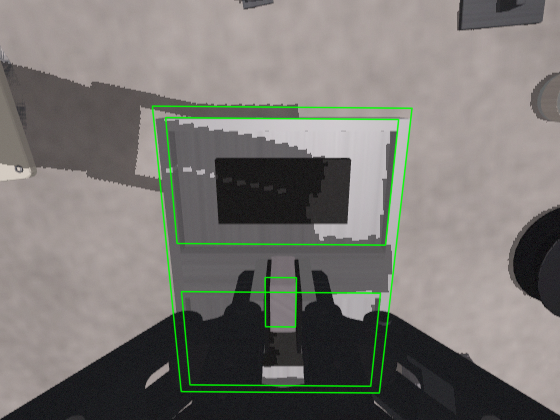

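Emit:
jog_arm([
  [[-0.001, -0.001, -0.044], [-1.7, 0, 0], 0],
  [[-0.001, 0.001, -0.044], [-1.7, 0, 0], 0],
  [[0, 0.002, -0.044], [-1.7, 0, 0], 0],
  [[0, 0.004, -0.043], [-1.7, 0, 0], 0],
  [[0, 0.004, -0.044], [-1.7, 0, 0], 0],
  [[0, 0.006, -0.043], [-1.7, 0, 0], 0],
  [[0, 0, 0], [0, 0, 0], 0],
  [[0, 0, 0], [0, 0, 0], 0],
  [[0, 0, 0], [0, 0, 0], 0],
  [[0, 0, 0], [0, 0, 0], 0],
])

```text
t: 27.0
position: [0.4518, 0.1279, 0.2976]
eef_rot: [1.163, 1.238, -1.166]
wrist_force: [0.2, 0.7, -4.3]
width: 0.0103
```

```bash
python3 -c "
from h import *
s,d=snap('wrist','w17.png')
st()
plan((.4515,.129,.21),3.7,g=0,n=2)"
```

```text
t 27.05 tcp [0.452  0.1279 0.2979] grasp [0.452  0.1279 0.3166] psi 3.48 tiltx [-0.001 -0.    -1.   ] w 0.0100 F [-0.3 -0.3 -2.8] q [ 0.25  0.11  1.89 -0.    1.14  0.19]
n 2 dpsi 0.2 resid [-0.0003  0.0002  0.0001]
[[[0.044,-0.0,-0.001],[-0.1,0.0,0.0],0],[[0.044,-0.0,-0.0],[-0.1,0.0,0.0],0]]
```

View pics/w17.png

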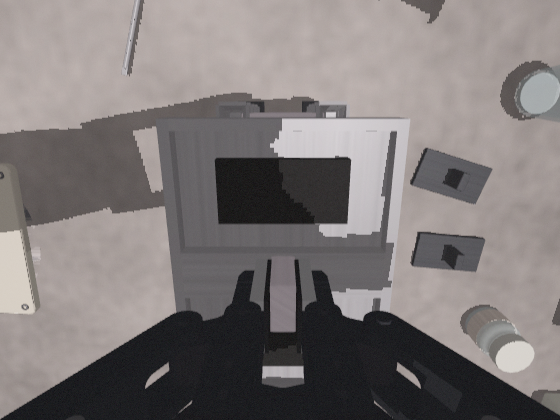

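Emit:
jog_arm([
  [[0.045, 0, -0.001], [-0.2, 0, 0], 0],
  [[0.035, 0, 0], [0, 0, 0], 0],
  [[0.011, 0, 0], [0, 0, 0], 0],
  [[0, 0, 0], [0, 0, 0], 0],
  [[0.008, 0, 0], [0, 0, 0], 0],
  [[0.006, 0, 0], [0, 0, 0], 0],
  [[0.004, 0, 0], [0, 0, 0], 0],
  [[0, 0, 0], [0, 0, 0], 0],
  [[0, 0, 0], [0, 0, 0], 0],
])

```text
t: 27.95
position: [0.4533, 0.1305, 0.1903]
eef_rot: [1.163, 1.238, -1.158]
wrist_force: [1.6, 4.1, 0.3]
width: 0.0102
```

Emit:
jog_arm([
  [[0.001, 0, 0], [0, 0, 0], 0],
  [[0, 0, 0], [0, 0, 0], 0],
])

```text
t: 28.15
position: [0.4532, 0.1307, 0.1892]
eef_rot: [1.163, 1.239, -1.158]
wrist_force: [1.4, 5.4, 2.2]
width: 0.0102
```

Emit:
jog_arm([
  [[0, 0, -0.002], [0, 0, 0], 0],
  [[0.001, 0, 0], [0, 0, 0], 0],
  [[0, 0, 0], [0, 0, 0], 0],
])

```text
t: 28.45
position: [0.4518, 0.1317, 0.1877]
eef_rot: [1.16, 1.24, -1.161]
wrist_force: [-2.3, 0.5, 4.2]
width: 0.0103
```

```bash
python3 -c "
from h import *
st()"
```

```text
t 28.45 tcp [0.4518 0.1317 0.1877] grasp [0.4518 0.1317 0.2064] psi 3.80 tiltx [-0.    -0.001 -1.   ] w 0.0103 F [-2.3  0.5  4.2] q [ 0.26  0.26  2.   -0.    0.88  0.19]
```

Emit:
jog_arm([
  [[0, 0, 0], [0, 0, 0], 0.4],
  [[0, 0, 0], [0, 0, 0], 0.4],
  [[-0.01, 0, 0], [0, 0, 0], 0.5],
  [[-0.03, 0, 0], [0, 0, 0], 0.5],
  [[-0.05, 0, 0], [0, 0, 0], 0.5],
  [[-0.05, 0, 0], [0, 0, 0], 0.5],
  [[-0.03, 0, 0], [0, 0, 0], 0.5],
  [[0, 0, 0], [0, 0, 0], 0.5],
  [[0, 0, 0], [0, 0, 0], 0.5],
])

```text
t: 29.35
position: [0.452, 0.1318, 0.3581]
eef_rot: [1.161, 1.239, -1.159]
wrist_force: [0.1, 0.6, -0.2]
width: 0.0427
```

```bash
python3 look.py w18.png wrist tray,.4515,.131,.14,0:4:8 plate,.664,.1275,0,-13 plate,.6854,.022,0,-2
python3 -c "
from h import *
st()
plan((.664,.1275,.24),-12.7,g=.5)"
```

```text
t 29.35 tcp [0.452  0.1318 0.3581] grasp [0.452  0.1318 0.3768] psi 3.78 tiltx [ 0.002  0.    -1.   ] w 0.0427 F [ 0.1  0.6 -0.2] q [ 0.26  0.05  1.82 -0.    1.27  0.19]
tray fit x 0.4515 y 0.1335 yaw 3.7 cost 3.11 px
plate fit x 0.6640 y 0.1282 yaw -13.5 cost 1.44 px
plate fit x 0.6853 y 0.0221 yaw -0.9 cost 1.07 px
t 29.40 tcp [0.4514 0.1317 0.3569] grasp [0.4514 0.1317 0.3756] psi 3.78 tiltx [-0.001 -0.    -1.   ] w 0.0428 F [0.1 0.5 0.2] q [ 0.26  0.05  1.82 -0.    1.27  0.19]
n 6 dpsi -16.5 resid [-0.0001 -0.0002  0.0003]
[[[0.019,0.035,0.003],[2.7,0.0,0.0],0.5],[[0.02,0.036,0.001],[2.7,0.0,0.0],0.5],[[0.019,0.035,0.0],[2.7,0.0,0.0],0.5],[[0.02,0.036,-0.002],[2.7,0.0,0.0],0.5],[[0.019,0.035,-0.004],[2.7,0.0,0.0],0.5],[[0.02,0.035,-0.005],[2.7,0.0,0.0],0.5]]
```

View pics/w18.png

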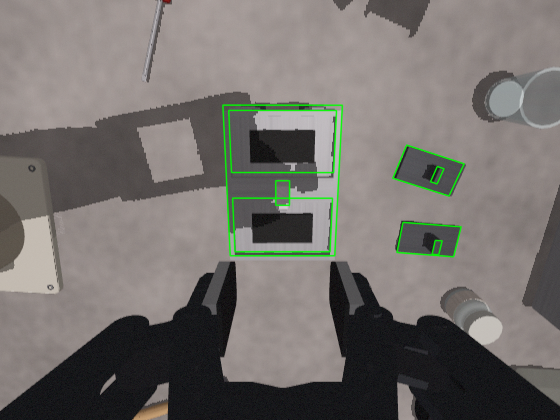

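Run:
```python
import cv2
im=cv2.imread('pics/w18.png'); a=cv2.resize(im[90:270,205:360],None,fx=3.2,fy=3.2,interpolation=cv2.INTER_NEAREST)
cv2.imwrite('pics/w18z.png',a)
from h import *
for c in('scene','side'):
    s,d=snap(c); C=cam(c,s,d); im=d['img'].copy(); u=proj([[.4515,.131,.1]],C)[0].astype(int); print(c,u)
    cv2.imwrite('pics/w18%s.png'%c,cv2.resize(im[max(0,u[1]-70):u[1]+70,max(0,u[0]-90):u[0]+90],None,fx=4,fy=4,interpolation=cv2.INTER_CUBIC)[:,:,::-1])
```

```text
scene [303 201]
side [275 254]
```

View pics/w18z.png

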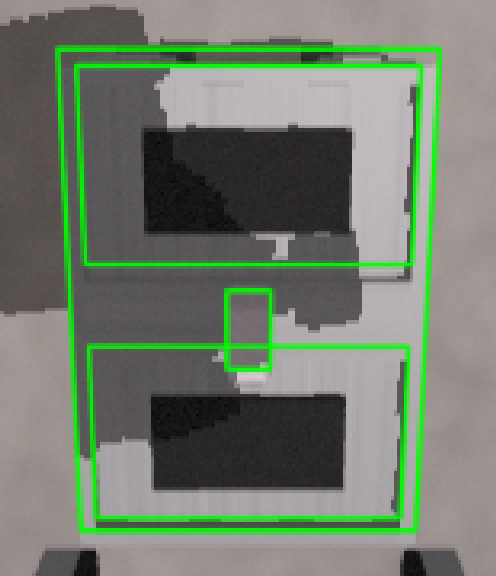

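View pics/w18scene.png

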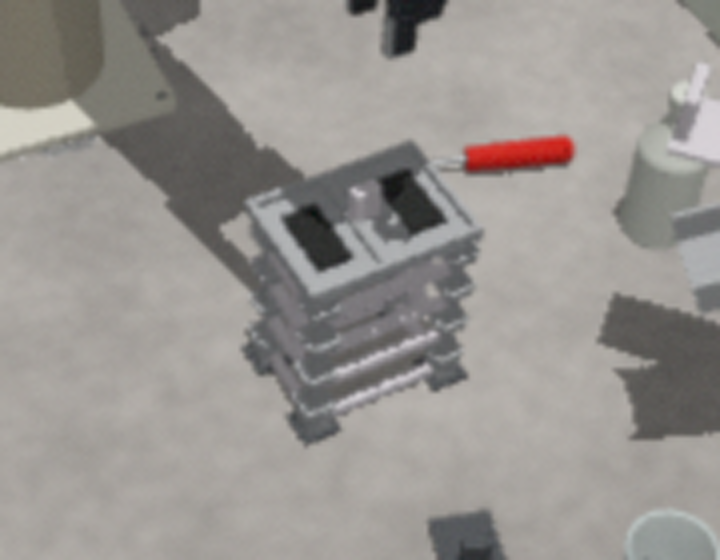

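View pics/w18side.png

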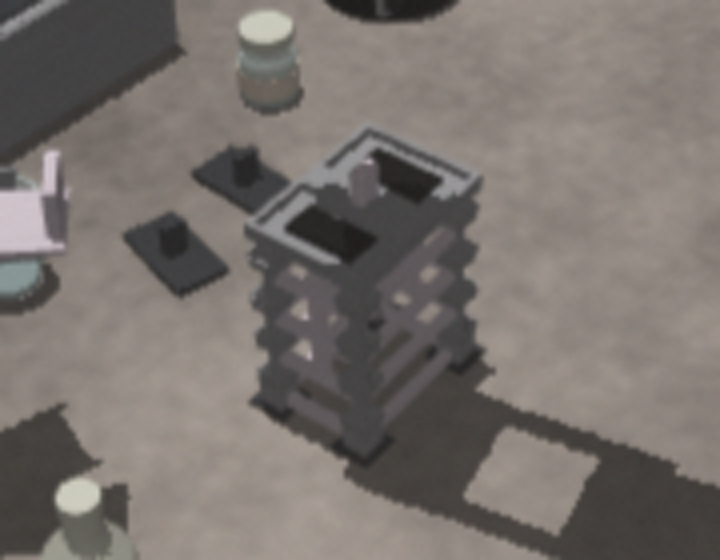

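Run:
```python
from h import *
st(); s,d=snap('wrist'); C=cam('wrist',s,d); g=cv2.cvtColor(d['img'],cv2.COLOR_RGB2GRAY)
cv2.imwrite('pics/w19.png',cv2.resize(d['img'][90:270,205:360],None,fx=3.2,fy=3.2,interpolation=cv2.INTER_NEAREST)[:,:,::-1])
m=np.zeros_like(g); m[110:255,215:350]=(g[110:255,215:350]<48)*255
n,l,stt,cen=cv2.connectedComponentsWithStats(m)
Q=[]
for i in range(1,n):
    if stt[i,4]>500:
        cn=cv2.findContours((l==i).astype(np.uint8),cv2.RETR_EXTERNAL,cv2.CHAIN_APPROX_NONE)[0][0]
        r=cv2.minAreaRect(cn); q=unproj(r[0],.179,C); Q.append(q); print(stt[i],np.round(r[0],1),np.round(r[1],1),q.round(4))
Q=np.array(Q); print('mid',Q.mean(0).round(4), 'dist',np.linalg.norm(Q[0]-Q[1])); dd=Q[0]-Q[1]; print('yaw',np.degrees(np.arctan2(-dd[0],dd[1])))
```

```text
t 29.50 tcp [0.4511 0.1316 0.356 ] grasp [0.4512 0.1317 0.3747] psi 3.78 tiltx [-0.003 -0.001 -1.   ] w 0.0428 F [-0.3 -1.  -1.1] q [ 0.26  0.05  1.82 -0.    1.27  0.19]
[ 251  130   66   33 2101] [283.5 146. ] [32. 65.] [0.4487 0.1698 0.179 ]
[ 254  214   60   29 1731] [283.5 228. ] [28. 59.] [0.4541 0.0895 0.179 ]
mid [0.4514 0.1296 0.179 ] dist 0.08046292773119594
yaw 3.8138080180734217
```

View pics/w19.png

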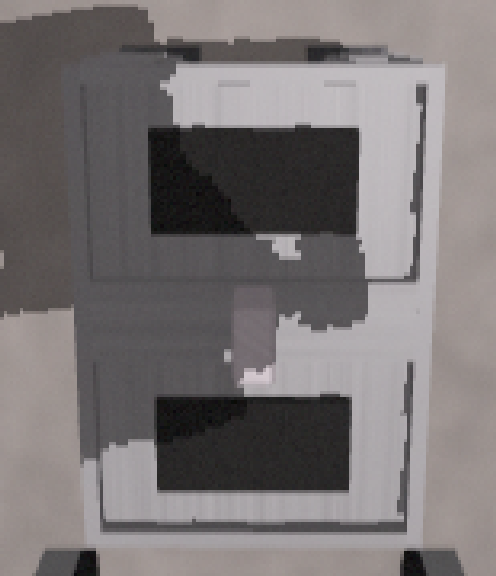

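Emit:
jog_arm([
  [[0.019, 0.035, 0.003], [2.7, 0, 0], 0.5],
  [[0.02, 0.036, 0.001], [2.7, 0, 0], 0.5],
  [[0.019, 0.035, 0], [2.7, 0, 0], 0.5],
  [[0.02, 0.036, -0.002], [2.7, 0, 0], 0.5],
  [[0.02, 0.035, -0.004], [2.7, 0, 0], 0.5],
  [[0.02, 0.036, -0.005], [2.7, 0, 0], 0.5],
  [[0.02, 0, 0], [0, 0, 0], 0.5],
  [[0, 0, 0], [0, 0, 0], 0.5],
  [[0, 0, 0], [0, 0, 0], 0.5],
  [[0, 0, 0], [0, 0, 0], 0.5],
])

```text
t: 30.55
position: [0.6656, 0.1279, 0.2203]
eef_rot: [1.367, 1.099, -1.366]
wrist_force: [-0.1, 0.3, 0.9]
width: 0.0427
```

```bash
python3 look.py w20.png wrist plate,.664,.128,0,-16:-13:-10
python3 -c "
from h import *
st()
import cv2
im=cv2.imread('pics/w20.png'); cv2.imwrite('pics/w20z.png',cv2.resize(im[80:280,190:390],None,fx=3,fy=3,interpolation=cv2.INTER_NEAREST))"
```

```text
t 30.55 tcp [0.6656 0.1279 0.2203] grasp [0.6656 0.1279 0.239 ] psi -12.40 tiltx [ 0.001  0.    -1.   ] w 0.0427 F [-0.1  0.3  0.9] q [ 0.17  0.51  1.51 -0.    1.12  0.39]
plate fit x 0.6674 y 0.1277 yaw -13.2 cost 2.01 px
t 30.60 tcp [0.6658 0.128  0.2207] grasp [0.6658 0.128  0.2394] psi -12.40 tiltx [ 0.002  0.    -1.   ] w 0.0432 F [ 0.1 -1.2 -0.8] q [0.17 0.51 1.51 0.   1.12 0.39]
```

View pics/w20z.png

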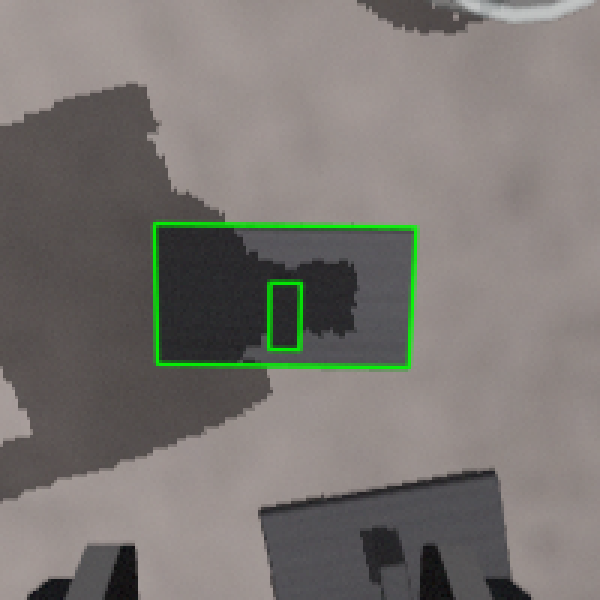

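Emit:
jog_arm([
  [[0.045, 0.002, 0], [0.8, 0, 0], 0.5],
  [[0.045, 0, 0], [0, 0, 0], 0.5],
  [[0.045, 0, 0], [0, 0, 0], 0.5],
  [[0.04, 0, 0], [0, 0, 0], 0.5],
  [[0.02, 0, 0], [0, 0, 0], 0.5],
  [[0.01, 0, 0], [0, 0, 0], 0.5],
  [[0, 0, 0], [0, 0, 0], 0.5],
  [[0, 0, 0], [0, 0, 0], 0],
  [[0, 0, 0], [0, 0, 0], 0],
  [[0, 0, 0], [0, 0, 0], 0],
  [[0, 0, 0], [0, 0, 0], 0],
], force=80)

```text
t: 31.7
position: [0.6691, 0.1276, 0.0167]
eef_rot: [1.379, 1.089, -1.374]
wrist_force: [-1.2, 0.6, 7.3]
width: 0.0079
```

```bash
python3 -c "
from h import *
st()"
```

```text
t 31.70 tcp [0.6691 0.1276 0.0167] grasp [0.669  0.1276 0.0354] psi -13.22 tiltx [ 0.003  0.001 -1.   ] w 0.0079 F [-1.2  0.6  7.3] q [0.17 0.77 1.59 0.   0.78 0.4 ]
```

Emit:
jog_arm([
  [[-0.03, 0, 0], [0, 0, 0], 0],
  [[-0.045, 0, 0], [0, 0, 0], 0],
  [[-0.045, 0, 0], [0, 0, 0], 0],
  [[-0.045, 0, 0], [0, 0, 0], 0],
  [[-0.045, 0, 0], [0, 0, 0], 0],
  [[-0.045, 0, 0], [0, 0, 0], 0],
  [[-0.045, 0, 0], [0, 0, 0], 0],
  [[0, 0, 0], [0, 0, 0], 0],
  [[0, 0, 0], [0, 0, 0], 0],
  [[0, 0, 0], [0, 0, 0], 0],
])

```text
t: 32.7
position: [0.6667, 0.1271, 0.3131]
eef_rot: [1.376, 1.092, -1.379]
wrist_force: [-0.4, 0.5, -2.0]
width: 0.0081
```

```bash
python3 look.py w21.png wrist plate,.6674,.1277,.297,-16:-13:-10
python3 -c "
from h import *
st()
plan((.4487,.17,.32),3.8,g=0)"
```

```text
t 32.70 tcp [0.6667 0.1271 0.3131] grasp [0.6667 0.1271 0.3318] psi -13.21 tiltx [-0.002 -0.    -1.   ] w 0.0081 F [-0.4  0.5 -2. ] q [ 0.17  0.43  1.42 -0.    1.29  0.4 ]
plate fit x 0.6659 y 0.1262 yaw -13.4 cost 2.74 px
t 32.75 tcp [0.6666 0.1271 0.3125] grasp [0.6666 0.1271 0.3312] psi -13.22 tiltx [-0.003 -0.001 -1.   ] w 0.0083 F [ 0.4  0.3 -2.4] q [ 0.17  0.43  1.42 -0.    1.29  0.4 ]
n 5 dpsi 17.0 resid [-0.0005  0.0002 -0.0001]
[[[-0.001,-0.044,0.002],[-3.4,0.0,0.0],0],[[-0.002,-0.045,-0.001],[-3.4,0.0,0.0],0],[[-0.001,-0.044,-0.004],[-3.4,0.0,0.0],0],[[-0.001,-0.044,-0.006],[-3.4,0.0,0.0],0],[[-0.002,-0.043,-0.009],[-3.4,0.0,0.0],0]]
```

View pics/w21.png

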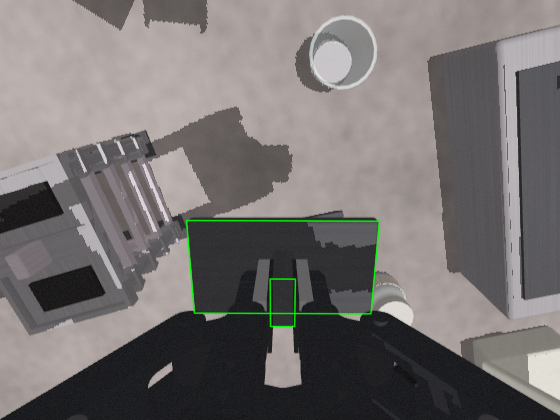

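Emit:
jog_arm([
  [[0, -0.044, 0.002], [-3.4, 0, 0], 0],
  [[0, -0.045, -0.001], [-3.4, 0, 0], 0],
  [[0, -0.044, -0.004], [-3.4, 0, 0], 0],
  [[0, -0.044, -0.006], [-3.4, 0, 0], 0],
  [[0, -0.043, -0.009], [-3.4, 0, 0], 0],
  [[0, 0, 0], [0, 0, 0], 0],
  [[0, 0, 0], [0, 0, 0], 0],
  [[0.03, 0, 0], [0, 0, 0], 0],
  [[0, 0, 0], [0, 0, 0], 0],
  [[0, 0, 0], [0, 0, 0], 0],
])

```text
t: 33.75
position: [0.4506, 0.1697, 0.2837]
eef_rot: [1.159, 1.24, -1.163]
wrist_force: [0.2, 0.1, -0.1]
width: 0.0083
```

```bash
python3 -c "
from h import *
st()
s,d=snap('wrist','w22.png')
st()
plan((.4492,.1702,.22),3.9,g=0,n=2)"
```

```text
t 33.75 tcp [0.4506 0.1697 0.2837] grasp [0.4506 0.1697 0.3024] psi 3.74 tiltx [-0.002 -0.001 -1.   ] w 0.0083 F [ 0.2  0.1 -0.1] q [ 0.34  0.15  1.88 -0.    1.11  0.27]
t 33.80 tcp [0.451  0.1699 0.2845] grasp [0.451  0.1699 0.3032] psi 3.74 tiltx [-0.001 -0.    -1.   ] w 0.0083 F [ 0.8 -0.5 -1.1] q [ 0.34  0.15  1.88 -0.    1.11  0.27]
n 2 dpsi 0.2 resid [ 0.0002  0.0004 -0.0005]
[[[0.032,-0.001,-0.0],[-0.1,0.0,0.0],0],[[0.032,-0.001,-0.0],[-0.1,0.0,0.0],0]]
```

View pics/w22.png

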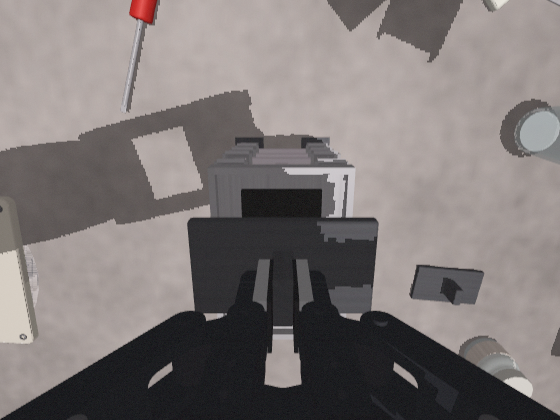

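```bash
python3 -c "
from h import *
s,d=snap('wrist','w23.png'); st(); C=cam('w',s,d)
g=cv2.cvtColor(d['img'],cv2.COLOR_RGB2GRAY)
print((g[180:196,282]),(g[205,230:252]),(g[205,312:332]))
for p in [(241.5,188),(322,188),(241.5,205),(322,205)]: print(unproj(p,.179,C).round(4))
v=np.array([.4487,.1700]);c,s_=np.cos(np.radians(3.8)),np.sin(np.radians(3.8))
for a in((-.03,.015),(.03,.015)): print('expect',v+[c*a[0]-s_*a[1],s_*a[0]+c*a[1]])
"
```

```text
t 33.85 tcp [0.4512 0.17   0.2848] grasp [0.4512 0.17   0.3035] psi 3.75 tiltx [ 0.  0. -1.] w 0.0080 F [ 0.3  0.7 -0.2] q [ 0.34  0.14  1.88 -0.    1.11  0.27]
[104 101  99 100  99 101 100  99  88  51  19  24  26  25  29  21] [ 99  97 100 103 100 101 101 100 103 102  84  21  26  22  25  27  24  24
  28  26  27  24] [ 26  29  23  28  28  26  24  24  49 102 102 100 101 101 102 102 101 103
 102 103]
[0.4191 0.1837 0.179 ]
[0.4788 0.1876 0.179 ]
[0.4195 0.1706 0.179 ]
[0.4801 0.1745 0.179 ]
expect [0.41777185 0.18297881]
expect [0.47763994 0.18695524]
```

Emit:
jog_arm([
  [[0.04, -0.002, 0], [-0.1, 0, 0], 0],
  [[0.03, 0, 0], [0, 0, 0], 0],
  [[0.01, 0, 0], [0, 0, 0], 0],
  [[0, 0, 0], [0, 0, 0], 0],
  [[0, 0, 0], [0, 0, 0], 0],
  [[0, 0, 0], [0, 0, 0], 0],
])

```text
t: 34.45
position: [0.4495, 0.1703, 0.206]
eef_rot: [1.161, 1.239, -1.157]
wrist_force: [0.4, -0.8, -1.1]
width: 0.0083
```

```bash
python3 -c "
from h import *
s,d=snap('wrist','w24.png'); st()
plan((.4492,.1702,.198),3.9,g=0,n=2)"
```

```text
t 34.50 tcp [0.4493 0.1702 0.2058] grasp [0.4493 0.1702 0.2245] psi 3.88 tiltx [ 0.003  0.001 -1.   ] w 0.0082 F [-0.4  0.1 -1. ] q [ 0.34  0.25  1.97 -0.    0.93  0.27]
n 2 dpsi 0.0 resid [-0.0001 -0.      0.0002]
[[[0.004,-0.0,0.0],[-0.0,-0.0,-0.1],0],[[0.004,-0.0,0.0],[-0.0,-0.0,-0.1],0]]
```

View pics/w24.png

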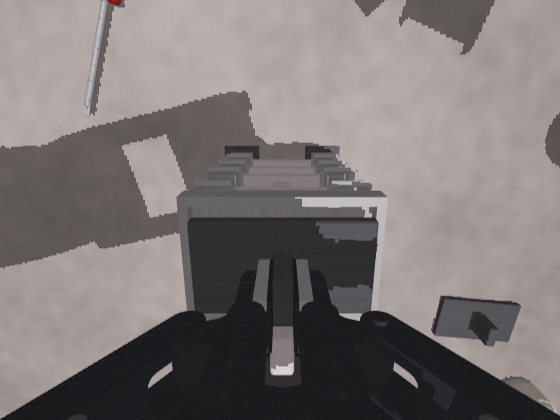

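Emit:
jog_arm([
  [[0.005, 0, 0], [0, 0, 0], 0],
  [[0.003, 0, 0], [0, 0, 0], 0],
  [[0.001, 0, 0], [0, 0, 0], 0],
  [[0, 0, 0], [0, 0, 0], 0],
])

```text
t: 34.9
position: [0.4482, 0.1698, 0.1953]
eef_rot: [1.159, 1.241, -1.159]
wrist_force: [-0.9, 0.1, -0.5]
width: 0.0085
```

```bash
python3 -c "
from h import *
s,d=snap('wrist','w25.png'); st(); cv2.imwrite('pics/w25.png',cv2.resize(d['img'][170:330,160:400],None,fx=3,fy=3,interpolation=cv2.INTER_NEAREST)[:,:,::-1])"
```

```text
t 34.95 tcp [0.4482 0.1698 0.1953] grasp [0.4482 0.1698 0.214 ] psi 3.88 tiltx [-0. -0. -1.] w 0.0082 F [-0.2 -0.1  0.1] q [ 0.34  0.26  1.97 -0.    0.91  0.27]
```

View pics/w25.png

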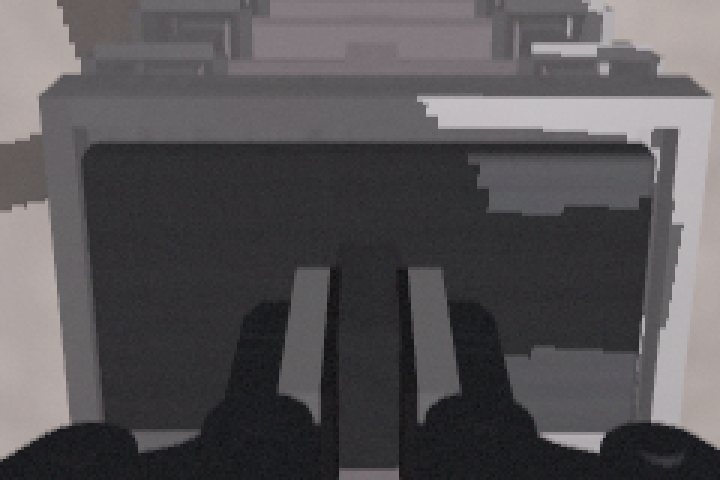

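Emit:
jog_arm([
  [[0.001, 0.001, 0], [0, 0, 0], 0],
  [[0.001, 0, 0], [0, 0, 0], 0],
  [[0.001, 0, 0], [0, 0, 0], 0],
  [[0, 0, 0], [0, 0, 0], 0],
], force=110)

```text
t: 35.35
position: [0.4491, 0.1699, 0.1921]
eef_rot: [1.159, 1.241, -1.159]
wrist_force: [-0.4, -0.4, 0.4]
width: 0.0076
```

Emit:
jog_arm([
  [[0.001, 0, 0], [0, 0, 0], 0],
  [[0.001, 0, 0], [0, 0, 0], 0],
  [[0, 0, 0], [0, 0, 0], 0],
])

```text
t: 35.65
position: [0.4494, 0.17, 0.1905]
eef_rot: [1.159, 1.24, -1.159]
wrist_force: [-2.9, 0.1, 5.4]
width: 0.007
```

Emit:
jog_arm([
  [[0.001, 0, 0], [0, 0, 0], 0],
  [[0.001, 0, 0], [0, 0, 0], 0],
  [[0, 0, 0], [0, 0, 0], 0],
])

```text
t: 35.95
position: [0.4499, 0.1703, 0.1903]
eef_rot: [1.16, 1.24, -1.158]
wrist_force: [-8.1, -1.7, 24.3]
width: 0.0075
```

Emit:
jog_arm([
  [[0.001, 0, 0], [0, 0, 0], 0],
  [[0.001, 0, 0], [0, 0, 0], 0],
  [[0, 0, 0], [0, 0, 0], 0],
])

```text
t: 36.25
position: [0.4504, 0.1706, 0.1901]
eef_rot: [1.161, 1.239, -1.156]
wrist_force: [-13.0, -2.1, 42.4]
width: 0.0074
```

Emit:
jog_arm([
  [[-0.003, 0, 0], [0, 0, 0], 0],
  [[0, 0, 0], [0, 0, 0], 0.5],
  [[0, 0, 0], [0, 0, 0], 0.5],
  [[-0.02, 0, 0], [0, 0, 0], 0.5],
  [[-0.045, 0, 0], [0, 0, 0], 0.5],
  [[-0.05, 0, 0], [0, 0, 0], 0.5],
  [[-0.05, 0, 0], [0, 0, 0], 0.5],
  [[0, 0, 0], [0, 0, 0], 0.5],
  [[0, 0, 0], [0, 0, 0], 0.5],
  [[0, 0, 0], [0, 0, 0], 0.5],
], force=80)

```text
t: 37.25
position: [0.4486, 0.1697, 0.3527]
eef_rot: [1.157, 1.242, -1.161]
wrist_force: [-0.7, 0.5, -0.5]
width: 0.0424
```

```bash
python3 -c "
from h import *
s,d=snap('wrist'); st(); cv2.imwrite('pics/w26.png',cv2.resize(d['img'][60:300,180:380],None,fx=2.5,fy=2.5,interpolation=cv2.INTER_NEAREST)[:,:,::-1])
s,d=snap('scene');C=cam('scene',s,d); u=proj([[.4515,.131,.1]],C)[0].astype(int)
cv2.imwrite('pics/s26.png',cv2.resize(d['img'][u[1]-60:u[1]+40,u[0]-60:u[0]+60],None,fx=6,fy=6,interpolation=cv2.INTER_CUBIC)[:,:,::-1])
plan((.6853,.0223,.22),-1,g=.5)"
```

```text
t 37.30 tcp [0.4485 0.1696 0.3524] grasp [0.4485 0.1696 0.3711] psi 3.88 tiltx [-0.003 -0.001 -1.   ] w 0.0430 F [-0.5 -0.3 -0.5] q [ 0.34  0.07  1.8  -0.    1.27  0.27]
n 7 dpsi -4.9 resid [ 0.0005 -0.0004  0.0002]
[[[0.019,0.032,0.023],[0.7,0.0,0.0],0.5],[[0.019,0.033,0.023],[0.7,0.0,0.0],0.5],[[0.018,0.033,0.023],[0.7,0.0,0.0],0.5],[[0.019,0.033,0.022],[0.7,0.0,0.0],0.5],[[0.019,0.034,0.021],[0.7,0.0,0.0],0.5],[[0.019,0.033,0.022],[0.7,0.0,0.0],0.5],[[0.019,0.034,0.02],[0.7,0.0,0.0],0.5]]
```

View pics/w26.png

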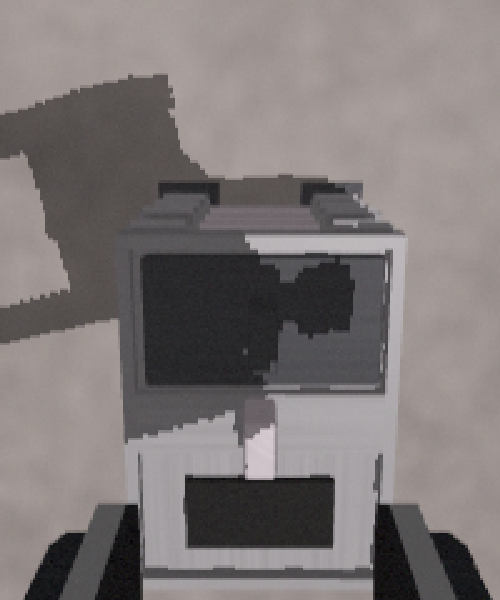

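View pics/s26.png

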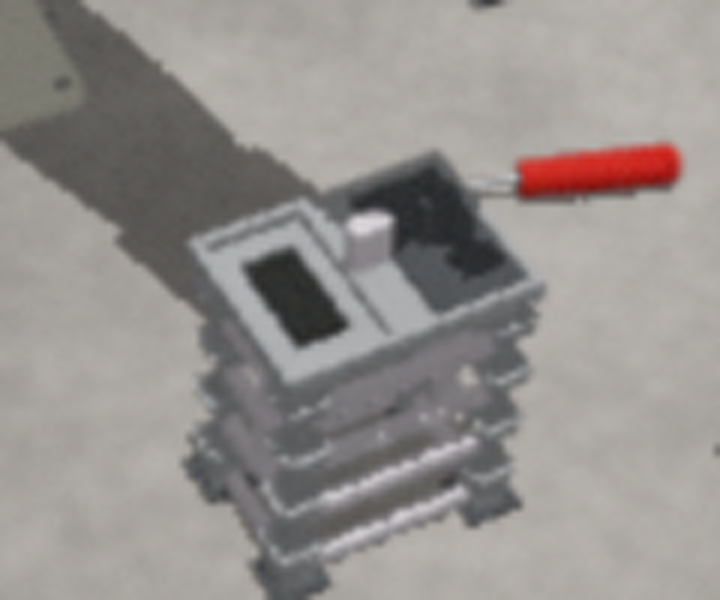

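Emit:
jog_arm([
  [[0.019, 0.032, 0.023], [0.7, 0, 0], 0.5],
  [[0.019, 0.033, 0.023], [0.7, 0, 0], 0.5],
  [[0.018, 0.033, 0.023], [0.7, 0, 0], 0.5],
  [[0.019, 0.033, 0.022], [0.7, 0, 0], 0.5],
  [[0.019, 0.034, 0.021], [0.7, 0, 0], 0.5],
  [[0.019, 0.033, 0.022], [0.7, 0, 0], 0.5],
  [[0.019, 0.034, 0.02], [0.7, 0, 0], 0.5],
  [[0, 0, 0], [0, 0, 0], 0.5],
  [[0, 0, 0], [0, 0, 0], 0.5],
  [[0, 0, 0], [0, 0, 0], 0.5],
])

```text
t: 38.35
position: [0.6852, 0.0237, 0.2218]
eef_rot: [1.221, 1.202, -1.223]
wrist_force: [0.7, -0.1, 1.2]
width: 0.0431
```

```bash
python3 look.py w27.png wrist plate,.6854,.022,0,-4:-1:2
python3 -c "
from h import *
st()
import cv2
im=cv2.imread('pics/w27.png'); cv2.imwrite('pics/w27z.png',cv2.resize(im[80:280,190:390],None,fx=3,fy=3,interpolation=cv2.INTER_NEAREST))"
```

```text
t 38.35 tcp [0.6852 0.0237 0.2218] grasp [0.6852 0.0237 0.2405] psi -1.00 tiltx [-0.001  0.    -1.   ] w 0.0431 F [ 0.7 -0.1  1.2] q [0.02 0.52 1.49 0.   1.13 0.03]
plate fit x 0.6847 y 0.0225 yaw -2.6 cost 2.01 px
t 38.40 tcp [0.6853 0.0239 0.2225] grasp [0.6853 0.0239 0.2412] psi -0.97 tiltx [-0.  0. -1.] w 0.0426 F [-0.5  0.3 -0.1] q [0.02 0.52 1.49 0.   1.13 0.03]
```

View pics/w27z.png

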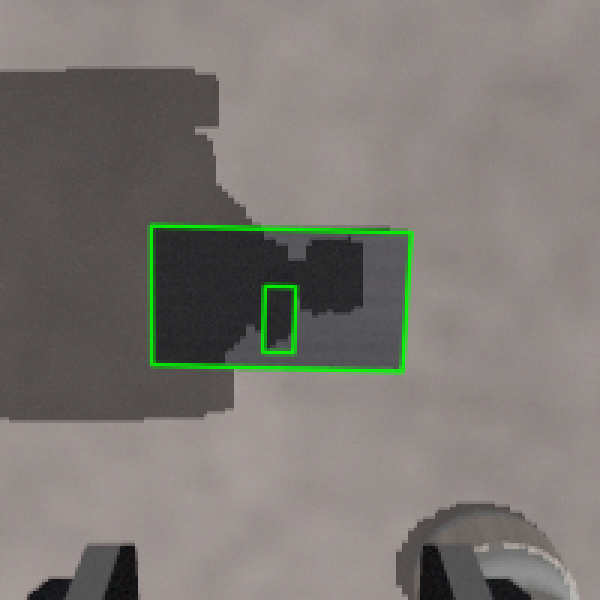

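Emit:
jog_arm([
  [[0.045, 0, 0.001], [0.7, 0, 0], 0.5],
  [[0.045, 0, 0], [0, 0, 0], 0.5],
  [[0.045, 0, 0], [0, 0, 0], 0.5],
  [[0.04, 0, 0], [0, 0, 0], 0.5],
  [[0.022, 0, 0], [0, 0, 0], 0.5],
  [[0.01, 0, 0], [0, 0, 0], 0.5],
  [[0, 0, 0], [0, 0, 0], 0.5],
  [[0, 0, 0], [0, 0, 0], 0],
  [[0, 0, 0], [0, 0, 0], 0],
  [[0, 0, 0], [0, 0, 0], 0],
  [[0, 0, 0], [0, 0, 0], 0],
])

```text
t: 39.5
position: [0.6873, 0.0223, 0.0177]
eef_rot: [1.233, 1.193, -1.229]
wrist_force: [-1.2, -0.3, 7.0]
width: 0.0081
```

```bash
python3 -c "
from h import *
st()"
```

```text
t 39.50 tcp [0.6873 0.0223 0.0177] grasp [0.6873 0.0223 0.0364] psi -1.72 tiltx [ 0.003  0.    -1.   ] w 0.0081 F [-1.2 -0.3  7. ] q [0.02 0.78 1.57 0.   0.79 0.04]
```

Emit:
jog_arm([
  [[-0.03, 0, 0], [0, 0, 0], 0],
  [[-0.045, 0, 0], [0, 0, 0], 0],
  [[-0.045, 0, 0], [0, 0, 0], 0],
  [[-0.045, 0, 0], [0, 0, 0], 0],
  [[-0.045, 0, 0], [0, 0, 0], 0],
  [[-0.045, 0, 0], [0, 0, 0], 0],
  [[-0.045, 0, 0], [0, 0, 0], 0],
  [[0, 0, 0], [0, 0, 0], 0],
  [[0, 0, 0], [0, 0, 0], 0],
  [[0, 0, 0], [0, 0, 0], 0],
])

```text
t: 40.5
position: [0.685, 0.0222, 0.3141]
eef_rot: [1.23, 1.196, -1.233]
wrist_force: [-0.2, -0.4, -1.9]
width: 0.0082
```

```bash
python3 look.py w28.png wrist plate,.685,.0228,.297,-4:-1:2
python3 -c "
from h import *
st()
plan((.4545,.0892,.29),3.8,g=0)"
```

```text
t 40.50 tcp [0.685  0.0222 0.3141] grasp [0.6851 0.0222 0.3328] psi -1.72 tiltx [-0.002 -0.    -1.   ] w 0.0082 F [-0.2 -0.4 -1.9] q [0.01 0.44 1.41 0.   1.3  0.04]
plate fit x 0.6844 y 0.0218 yaw -2.3 cost 2.58 px
t 40.55 tcp [0.6849 0.0221 0.3135] grasp [0.685  0.0221 0.3322] psi -1.72 tiltx [-0.003 -0.    -1.   ] w 0.0081 F [-0.1 -0.6 -1.2] q [ 0.01  0.44  1.41 -0.    1.3   0.04]
n 6 dpsi 5.5 resid [ 0.0003  0.0002 -0.0002]
[[[0.004,-0.039,-0.01],[-0.9,0.0,0.0],0],[[0.004,-0.038,-0.011],[-0.9,0.0,0.0],0],[[0.004,-0.039,-0.011],[-0.9,0.0,0.0],0],[[0.004,-0.038,-0.012],[-0.9,0.0,0.0],0],[[0.004,-0.038,-0.012],[-0.9,0.0,0.0],0],[[0.004,-0.038,-0.013],[-0.9,0.0,0.0],0]]
```

View pics/w28.png

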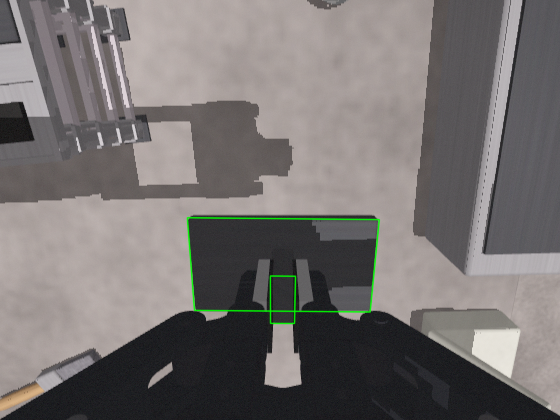

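Emit:
jog_arm([
  [[0.004, -0.039, -0.01], [-1, 0, 0], 0],
  [[0.004, -0.038, -0.011], [-1, 0, 0], 0],
  [[0.004, -0.039, -0.011], [-1, 0, 0], 0],
  [[0.004, -0.038, -0.012], [-1, 0, 0], 0],
  [[0.004, -0.038, -0.012], [-1, 0, 0], 0],
  [[0.004, -0.038, -0.013], [-0.8, 0, 0], 0],
  [[0, 0, 0], [0, 0, 0], 0],
  [[0, 0, 0], [0, 0, 0], 0],
  [[0, 0, 0], [0, 0, 0], 0],
])

```text
t: 41.45
position: [0.4559, 0.088, 0.2911]
eef_rot: [1.157, 1.242, -1.157]
wrist_force: [0.3, -0.1, -0.9]
width: 0.0082
```

```bash
python3 -c "
from h import *
st()
s,d=snap('wrist','w29.png')
st()
plan((.4548,.0894,.22),4.0,g=0,n=2)"
```

```text
t 41.45 tcp [0.4559 0.088  0.2911] grasp [0.4559 0.088  0.3098] psi 4.07 tiltx [ 0. -0. -1.] w 0.0082 F [ 0.3 -0.1 -0.9] q [ 0.17  0.11  1.91 -0.    1.12  0.09]
t 41.50 tcp [0.4561 0.0879 0.2911] grasp [0.4561 0.0879 0.3098] psi 4.06 tiltx [ 0. -0. -1.] w 0.0080 F [-0.7  0.2 -1.7] q [ 0.16  0.11  1.91 -0.    1.12  0.09]
n 2 dpsi -0.1 resid [-0.0001 -0.0004 -0.0001]
[[[0.036,-0.001,-0.001],[0.0,0.0,-0.0],0],[[0.035,-0.0,-0.001],[0.0,0.0,-0.0],0]]
```

View pics/w29.png

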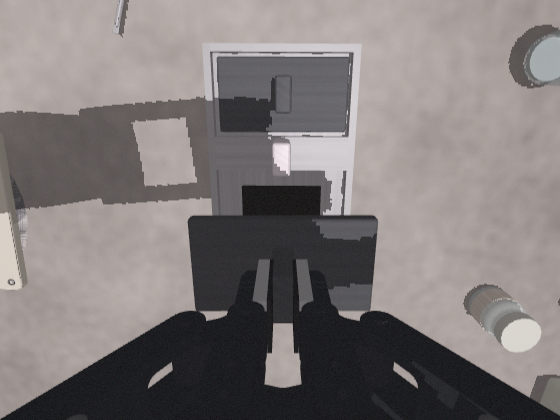

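Emit:
jog_arm([
  [[0.04, -0.001, -0.001], [0, 0, 0], 0],
  [[0.03, 0, 0], [0, 0, 0], 0],
  [[0.014, 0, 0], [0, 0, 0], 0],
  [[0, 0, 0], [0, 0, 0], 0],
  [[0, 0, 0], [0, 0, 0], 0],
  [[0, 0, 0], [0, 0, 0], 0],
])

```text
t: 42.1
position: [0.4552, 0.089, 0.2083]
eef_rot: [1.158, 1.241, -1.155]
wrist_force: [-0.7, -0.6, -0.9]
width: 0.0081
```

```bash
python3 -c "
from h import *
s,d=snap('wrist'); st(); cv2.imwrite('pics/w30.png',cv2.resize(d['img'][60:330,160:400],None,fx=2.2,fy=2.2,interpolation=cv2.INTER_NEAREST)[:,:,::-1])
plan((.4548,.0894,.2),4.0,g=0,n=1)"
```

```text
t 42.15 tcp [0.4551 0.0891 0.2083] grasp [0.455 0.089 0.227] psi 4.07 tiltx [ 0.002  0.    -1.   ] w 0.0080 F [ 0.5 -0.3 -0.5] q [0.17 0.22 2.   0.   0.93 0.1 ]
n 1 dpsi -0.1 resid [-0.0003  0.0003 -0.0003]
[[[0.008,-0.0,-0.0],[0.1,-0.0,-0.1],0]]
```

View pics/w30.png

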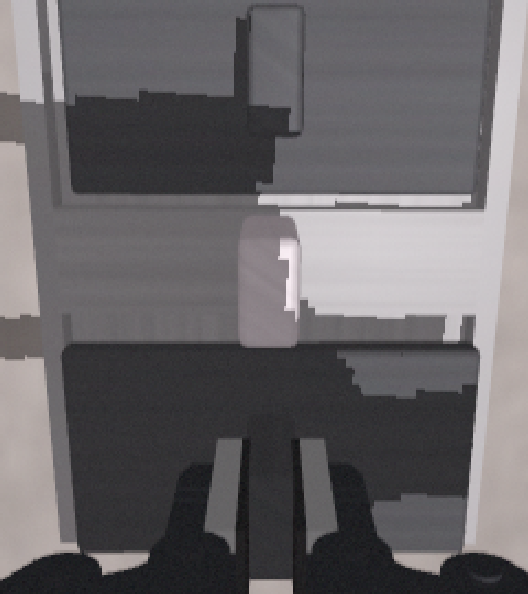

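Emit:
jog_arm([
  [[0.006, 0, 0], [0, 0, 0], 0],
  [[0.004, 0, 0], [0, 0, 0], 0],
  [[0.001, 0, 0], [0, 0, 0], 0],
  [[0, 0, 0], [0, 0, 0], 0],
], force=110)

```text
t: 42.55
position: [0.4539, 0.089, 0.1963]
eef_rot: [1.157, 1.242, -1.157]
wrist_force: [0.8, -0.4, -1.0]
width: 0.0076
```

Emit:
jog_arm([
  [[0.001, 0, 0], [0, 0, 0], 0],
  [[0.001, 0, 0], [0, 0, 0], 0],
  [[0.001, 0, 0], [0, 0, 0], 0],
])

```text
t: 42.85
position: [0.454, 0.089, 0.1935]
eef_rot: [1.157, 1.242, -1.156]
wrist_force: [-0.9, -0.8, 2.6]
width: 0.0076
```

Emit:
jog_arm([
  [[0.001, 0, 0], [0, 0, 0], 0],
  [[0.001, 0, 0], [0, 0, 0], 0],
  [[0.001, 0, 0], [0, 0, 0], 0],
])

```text
t: 43.15
position: [0.4545, 0.0889, 0.1914]
eef_rot: [1.157, 1.241, -1.156]
wrist_force: [-6.4, -2.1, 25.8]
width: 0.0077
```

Emit:
jog_arm([
  [[0.001, 0, 0], [0, 0, 0], 0],
  [[0, 0, 0], [0, 0, 0], 0],
  [[-0.003, 0, 0], [0, 0, 0], 0],
])

```text
t: 43.45
position: [0.4541, 0.089, 0.1928]
eef_rot: [1.157, 1.241, -1.156]
wrist_force: [-0.2, 1.0, -0.5]
width: 0.0071
```

Emit:
jog_arm([
  [[0, 0, 0], [0, 0, 0], 0.5],
  [[0, 0, 0], [0, 0, 0], 0.5],
  [[-0.02, 0, 0], [0, 0, 0], 0.5],
  [[-0.045, 0, 0], [0, 0, 0], 0.5],
  [[-0.05, 0, 0], [0, 0, 0], 0.5],
  [[-0.05, 0, 0], [0, 0, 0], 0.5],
  [[0, 0, 0.02], [0, 0, 0], 0.5],
  [[0, 0, 0], [0, 0, 0], 0.5],
  [[0, 0, 0], [0, 0, 0], 0.5],
  [[0, 0, 0], [0, 0, 0], 0.5],
], force=80)

```text
t: 44.45
position: [0.4547, 0.0693, 0.356]
eef_rot: [1.155, 1.244, -1.159]
wrist_force: [-0.2, -0.8, -0.4]
width: 0.0426
```

```bash
python3 -c "
from h import *
s,d=snap('wrist'); st(); cv2.imwrite('pics/w31.png',cv2.resize(d['img'][40:300,180:380],None,fx=2.3,fy=2.3,interpolation=cv2.INTER_NEAREST)[:,:,::-1])
for c in('scene','side'):
    s,d=snap(c);C=cam(c,s,d); u=proj([[.4515,.131,.12]],C)[0].astype(int)
    cv2.imwrite('pics/%s31.png'%c,cv2.resize(d['img'][u[1]-50:u[1]+60,u[0]-60:u[0]+60],None,fx=5,fy=5,interpolation=cv2.INTER_CUBIC)[:,:,::-1])
    for n in ['tray','plate1','gate_grip']: print(c,n,[(np.round(r['centre'],4).tolist(),round(r['conf'],2)) for r in finder.landmark_of(c,n)][:2])
s,d=snap('side','side31f.png');snap('scene','scene31f.png')
"
```

```text
t 44.50 tcp [0.4548 0.0694 0.356 ] grasp [0.4548 0.0694 0.3747] psi 4.09 tiltx [-0.003 -0.    -1.   ] w 0.0425 F [ 0.   0.6 -0.4] q [0.13 0.04 1.84 0.   1.27 0.05]
scene tray [([0.4499, 0.1321, 0.1002], 0.62)]
scene plate1 [([0.4549, 0.0864, 0.1795], 0.88), ([0.4528, 0.1684, 0.1783], 0.74)]
scene gate_grip [([0.5341, 0.3488, 0.2906], 0.61)]
side tray [([0.4481, 0.1299, 0.1437], 0.59)]
side plate1 [([0.4516, 0.1672, 0.1734], 0.97), ([0.7626, -0.0886, -0.0007], 0.55)]
side gate_grip [([0.5321, 0.3461, 0.2835], 0.69)]
```

View pics/w31.png

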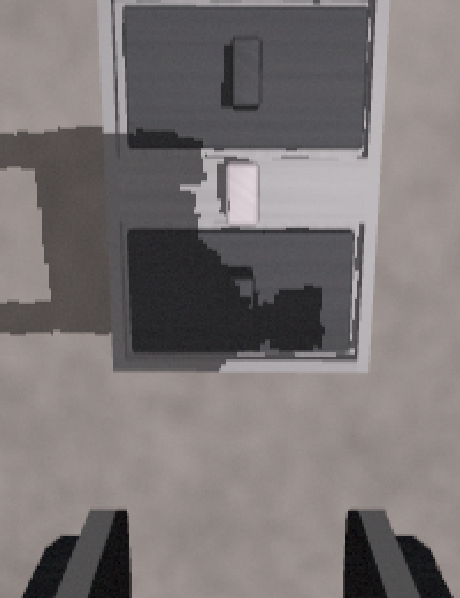

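View pics/scene31.png

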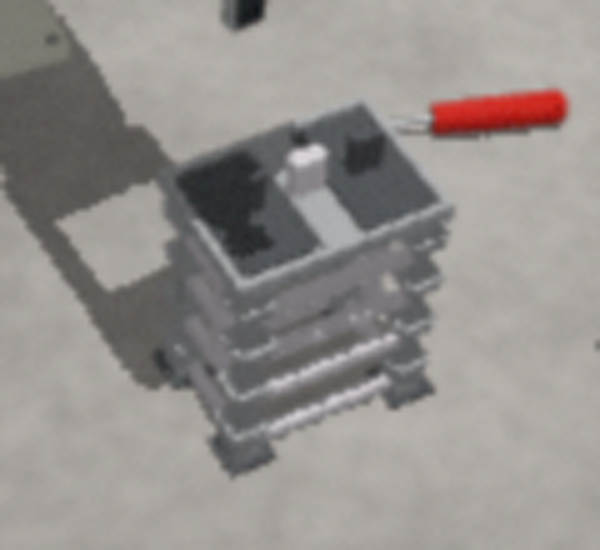

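View pics/side31.png

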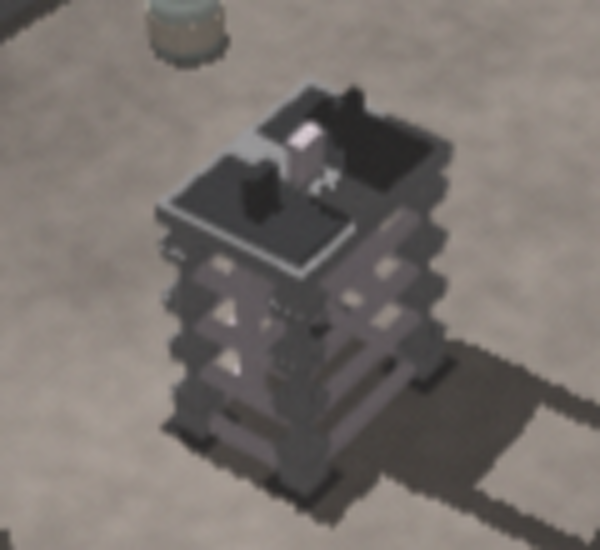

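View pics/scene31f.png

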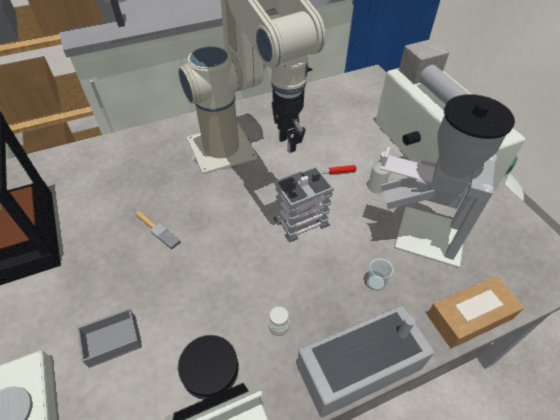

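Emit:
jog_arm([
  [[0.03, 0, -0.02], [0, 0, 0], 0],
  [[0.04, 0, 0], [0, 0, 0], 0],
  [[0.03, 0, 0], [0, 0, 0], 0],
  [[0.02, 0, 0], [0, 0, 0], 0],
  [[0.01, 0, 0], [0, 0, 0], 0],
  [[0, 0, 0], [0, 0, 0], 0],
  [[0, 0, 0], [0, 0, 0], 0],
])

```text
t: 45.7
position: [0.4546, 0.0891, 0.2281]
eef_rot: [1.157, 1.241, -1.156]
wrist_force: [0.3, -0.2, 0.3]
width: 0.0003
```

Emit:
jog_arm([
  [[0.003, 0, 0], [0, 0, 0], 0],
  [[0.002, 0, 0], [0, 0, 0], 0],
  [[0.002, 0, 0], [0, 0, 0], 0],
])

```text
t: 46.0
position: [0.4543, 0.089, 0.2207]
eef_rot: [1.157, 1.241, -1.156]
wrist_force: [0.5, 0.4, 0.7]
width: -0.0002
```

Emit:
jog_arm([
  [[0.002, 0, 0], [0, 0, 0], 0],
  [[0.002, 0, 0], [0, 0, 0], 0],
])

```text
t: 46.2
position: [0.454, 0.089, 0.2163]
eef_rot: [1.157, 1.242, -1.156]
wrist_force: [-0.3, -0.1, -0.8]
width: 0.0004
```

Emit:
jog_arm([
  [[0.002, 0, 0], [0, 0, 0], 0],
  [[0, 0, 0], [0, 0, 0], 0],
])

```text
t: 46.4
position: [0.4537, 0.089, 0.214]
eef_rot: [1.156, 1.242, -1.157]
wrist_force: [-0.4, -0.3, -0.3]
width: -0.0
```

Emit:
jog_arm([
  [[0.002, 0, 0], [0, 0, 0], 0],
  [[0, 0, 0], [0, 0, 0], 0],
])

```text
t: 46.6
position: [0.4538, 0.089, 0.2121]
eef_rot: [1.156, 1.242, -1.157]
wrist_force: [0.0, 0.4, -0.0]
width: -0.0
```

Emit:
jog_arm([
  [[0.002, 0, 0], [0, 0, 0], 0],
  [[0, 0, 0], [0, 0, 0], 0],
])

```text
t: 46.8
position: [0.4545, 0.089, 0.2117]
eef_rot: [1.157, 1.241, -1.156]
wrist_force: [-4.0, -1.6, 14.8]
width: -0.0002
```

Emit:
jog_arm([
  [[0.002, 0, 0], [0, 0, 0], 0],
  [[0, 0, 0], [0, 0, 0], 0],
])

```text
t: 47.0
position: [0.4552, 0.0888, 0.2115]
eef_rot: [1.158, 1.24, -1.154]
wrist_force: [-9.6, -3.3, 32.8]
width: -0.0001
```

Emit:
jog_arm([
  [[-0.034, 0, 0], [0, 0, 0], 0],
  [[0, 0, -0.04], [0, 0, 0], 0],
  [[0, 0, -0.041], [0, 0, 0], 0],
  [[0, 0, 0], [0, 0, 0], 0],
  [[0.02, 0, 0], [0, 0, 0], 0],
  [[0.004, 0, 0], [0, 0, 0], 0],
  [[0, 0, 0], [0, 0, 0], 0],
  [[0, 0, 0], [0, 0, 0], 0],
])

```text
t: 47.8
position: [0.4484, 0.1694, 0.2186]
eef_rot: [1.157, 1.242, -1.157]
wrist_force: [-0.3, -0.7, 0.1]
width: 0.0002
```

Emit:
jog_arm([
  [[0.002, 0, 0], [0, 0, 0], 0],
  [[0.002, 0, 0], [0, 0, 0], 0],
  [[0, 0, 0], [0, 0, 0], 0],
])

```text
t: 48.1
position: [0.4482, 0.1696, 0.2143]
eef_rot: [1.157, 1.242, -1.157]
wrist_force: [0.0, -0.6, -0.3]
width: -0.0002
```

Emit:
jog_arm([
  [[0.002, 0, 0], [0, 0, 0], 0],
  [[0, 0, 0], [0, 0, 0], 0],
])

```text
t: 48.3
position: [0.4481, 0.1697, 0.2122]
eef_rot: [1.156, 1.242, -1.157]
wrist_force: [-0.5, 0.1, 0.1]
width: 0.0002
```

Emit:
jog_arm([
  [[0.002, 0, 0], [0, 0, 0], 0],
  [[0.001, 0, 0], [0, 0, 0], 0],
  [[0, 0, 0], [0, 0, 0], 0],
])

```text
t: 48.6
position: [0.4491, 0.1702, 0.2116]
eef_rot: [1.158, 1.241, -1.154]
wrist_force: [-5.7, -1.9, 21.7]
width: -0.0
```

Emit:
jog_arm([
  [[-0.02, 0, 0], [0, 0, 0], 0],
  [[-0.045, 0, 0], [0, 0, 0], 0.5],
  [[-0.05, 0, 0], [0, 0, 0], 0.5],
  [[-0.05, 0, 0], [0, 0, 0], 0.5],
  [[-0.04, 0, 0], [0, 0, 0], 0.5],
  [[0, 0, 0], [0, 0, 0], 0.5],
  [[0, 0, 0], [0, 0, 0], 0.5],
  [[0, 0, 0], [0, 0, 0], 0.5],
])

```text
t: 49.4
position: [0.4475, 0.1696, 0.4129]
eef_rot: [1.155, 1.243, -1.158]
wrist_force: [0.9, -0.3, -0.8]
width: 0.0429
```

```bash
python3 -c "
from h import *
s,d=snap('wrist','w32.png'); st()
print('wrist',[(np.round(r['centre'],4).tolist(),round(r['conf'],2)) for r in finder.landmark_of('wrist','gate_grip')])
"
```

```text
t 49.45 tcp [0.4475 0.1695 0.4127] grasp [0.4475 0.1696 0.4314] psi 4.08 tiltx [-0.003 -0.001 -1.   ] w 0.0426 F [-0.5 -0.7 -1.4] q [ 0.34  0.03  1.72 -0.    1.4   0.27]
wrist []
```

View pics/w32.png

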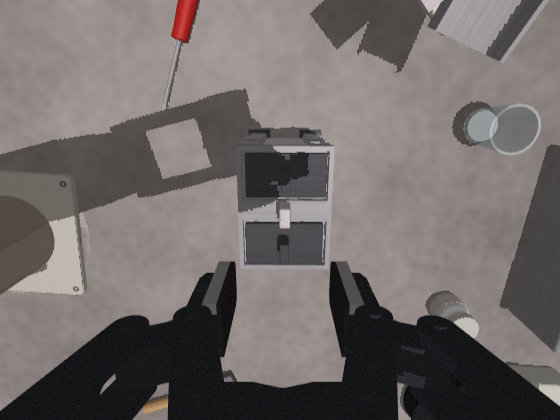

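```bash
python3 -c "
from h import *
s,d=snap('scene');C=cam('scene',s,d); im=d['img']
a=im[80:280,360:560]; cv2.imwrite('pics/sg.png',cv2.resize(a,None,fx=3.5,fy=3,interpolation=cv2.INTER_CUBIC)[:,:,::-1])
s2,d2=snap('side');C2=cam('side',s2,d2)
cv2.imwrite('pics/sg2.png',cv2.resize(d2['img'][140:340,60:300],None,fx=3,fy=3,interpolation=cv2.INTER_CUBIC)[:,:,::-1])
"
```

```text
(no output)
```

View pics/sg.png

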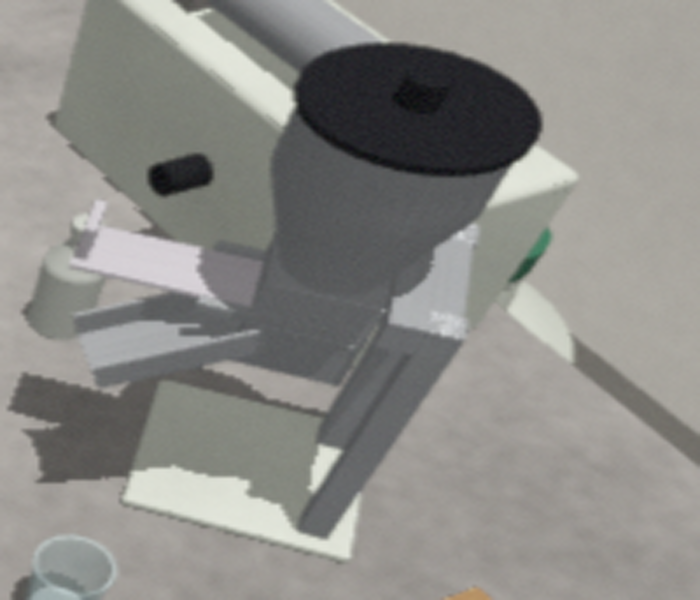

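View pics/sg2.png

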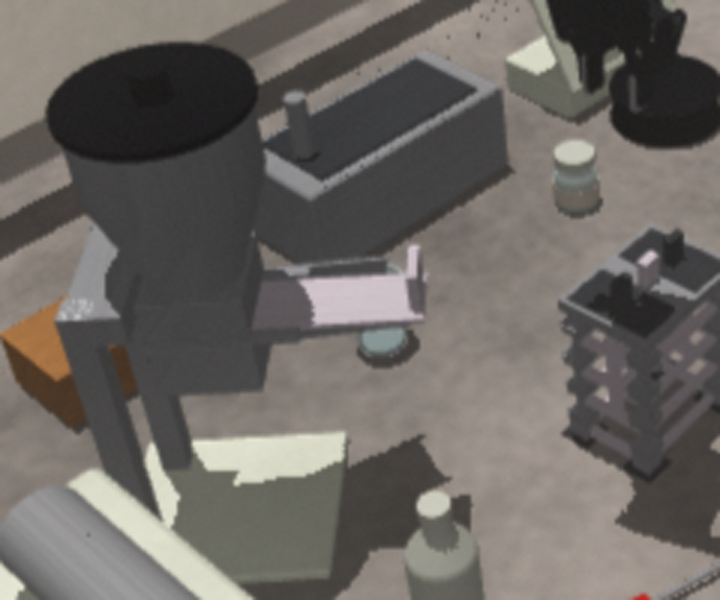

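```bash
python3 -c "
from h import *
s,d=snap('scene');C=cam('scene',s,d); s2,d2=snap('side');C2=cam('side',s2,d2)
def ray(uv,C):
    q=unproj(uv,0,C); r=q-C[1]; return C[1],r/np.linalg.norm(r)
def tri(a,b):
    p,u=ray(a,C); q,v=ray(b,C2); A=np.stack([u,-v],1); t=np.linalg.lstsq(A,q-p,rcond=None)[0]; x,y=p+t[0]*u,q+t[1]*v; return (x+y)/2,np.linalg.norm(x-y)
lid=tri((480,116.7),(111,173.3)); top=tri((388,148.3),(198,223.3)); print(lid,top)
print('side-lid at .51',unproj((480,116.7),.51,C),unproj((111,173.3),.51,C2))
print('tab top at .302',unproj((388,148.3),.302,C),unproj((198,223.3),.302,C2))
g=np.array([.533,.348]); 
for L in (lid[0][:2],unproj((480,116.7),.51,C)[:2]): v=L-g; print(np.hypot(*v),np.degrees(np.arctan2(v[1],v[0])))
# plate edge dirs
S=lambda x,y:(360+x/3.5,80+y/3)
e=[unproj(S(115,228),.264,C),unproj(S(205,247),.264,C)]; v=e[1]-e[0]; print(e,np.degrees(np.arctan2(v[1],v[0])))
S2=lambda x,y:(60+x/3,140+y/3)
e=[unproj(S2(425,318),.262,C2),unproj(S2(310,325),.262,C2)]; v=e[1]-e[0]; print(e,np.degrees(np.arctan2(v[1],v[0])))
"
```

```text
(array([0.66465989, 0.47275679, 0.47603174]), np.float64(0.004605591964227778)) (array([0.52971015, 0.34262958, 0.31218039]), np.float64(0.004348747302473406))
side-lid at .51 [0.69510265 0.43402453 0.51      ] [0.6126412  0.49731281 0.51      ]
tab top at .302 [0.52219125 0.35253749 0.302     ] [0.53845992 0.33329963 0.302     ]
0.18137966233905672 43.457889919434706
0.1835142763351892 27.953968055270558
[array([0.52315871, 0.37761082, 0.264     ]), array([0.57497211, 0.43053053, 0.264     ])] 45.60519839643751
[array([0.50168893, 0.35953574, 0.262     ]), array([0.57075636, 0.42919496, 0.262     ])] 45.244415630465824
```

```bash
python3 -c "
from h import *
plan((.525,.341,.40),44.5,g=.5)"
```

```text
n 6 dpsi 40.4 resid [ 0.0001  0.0004 -0.0003]
[[[0.002,0.015,-0.028],[-6.7,-0.0,0.0],0.5],[[0.002,0.018,-0.025],[-6.7,-0.0,0.0],0.5],[[0.003,0.021,-0.024],[-6.7,-0.0,0.0],0.5],[[0.002,0.023,-0.02],[-6.7,-0.0,0.0],0.5],[[0.002,0.026,-0.018],[-6.7,-0.0,0.0],0.5],[[0.002,0.027,-0.015],[-6.7,-0.0,0.0],0.5]]
```

Emit:
jog_arm([
  [[0.002, 0.015, -0.028], [-6.7, 0, 0], 0.5],
  [[0.002, 0.018, -0.025], [-6.7, 0, 0], 0.5],
  [[0.002, 0.021, -0.024], [-6.7, 0, 0], 0.5],
  [[0.002, 0.023, -0.02], [-6.7, 0, 0], 0.5],
  [[0.002, 0.026, -0.018], [-6.7, 0, 0], 0.5],
  [[0.002, 0.027, -0.015], [-6.7, 0, 0], 0.5],
  [[0, 0, 0], [0, 0, 0], 0.5],
  [[0, 0, 0], [0, 0, 0], 0.5],
  [[0, 0, 0], [0, 0, 0], 0.5],
])

```text
t: 50.6
position: [0.5248, 0.34, 0.4021]
eef_rot: [0.624, 1.479, -0.625]
wrist_force: [-0.7, 0.5, 0.0]
width: 0.0427
```

```bash
python3 -c "
from h import *
s,d=snap('wrist','w33.png'); st(); C=cam('w',s,d); print(proj([[.5315,.3475,.302],[.5315,.3475,.287]],C))
print('wrist',[(np.round(r['centre'],4).tolist(),round(r['conf'],2)) for r in finder.landmark_of('wrist','gate_grip')])
"
```

```text
t 50.65 tcp [0.5248 0.3399 0.4024] grasp [0.5248 0.3399 0.4211] psi 44.19 tiltx [-0. -0. -1.] w 0.0430 F [-0.4 -0.5  0.3] q [ 0.56  0.28  1.44 -0.    1.42 -0.22]
[[296.91091525 210.06027647]
 [296.12899468 204.35201914]]
wrist [([0.5278, 0.3468, 0.2852], 0.9)]
```

View pics/w33.png

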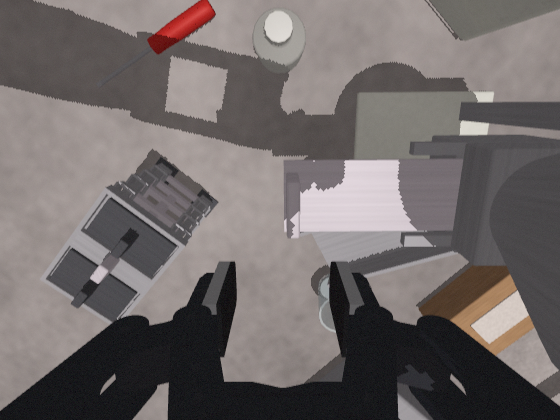

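```bash
python3 -c "
from h import *
d=cv2.imread('pics/w33.png'); cv2.imwrite('pics/w33z.png',cv2.resize(d[145:255,270:410],None,fx=5,fy=5,interpolation=cv2.INTER_NEAREST))
s=robot.observe(); s,d=snap('wrist'); C=cam('w',s,d); st()
for p in [(292,199),(285,160),(286,199),(299,199),(292,238)]: print(p,unproj(p,.302,C).round(4))
"
```

```text
t 50.75 tcp [0.525  0.3399 0.4028] grasp [0.525  0.3399 0.4215] psi 44.20 tiltx [ 0.  0. -1.] w 0.0428 F [-0.1 -0.1  0.3] q [ 0.56  0.28  1.44 -0.    1.42 -0.22]
(292, 199) [0.5232 0.3508 0.302 ]
(285, 160) [0.4994 0.3678 0.302 ]
(286, 199) [0.5201 0.3478 0.302 ]
(299, 199) [0.5269 0.3544 0.302 ]
(292, 238) [0.5449 0.3289 0.302 ]
```

View pics/w33z.png

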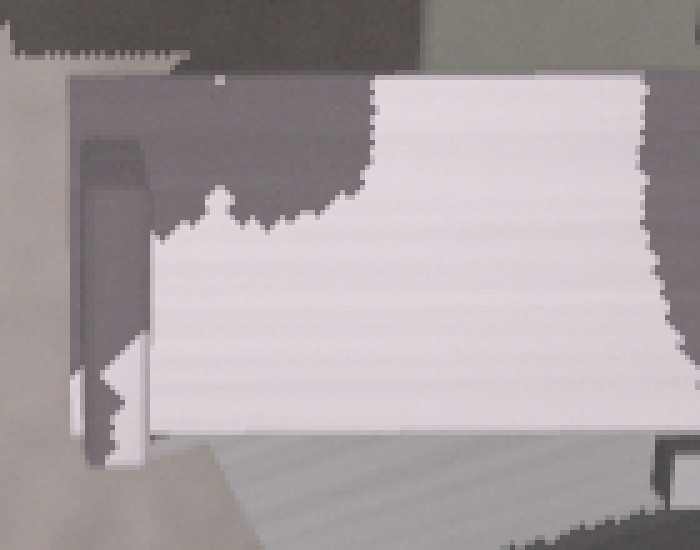

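Emit:
jog_arm([
  [[0.03, 0.007, 0], [0, 0, 0], 0.5],
  [[0.04, 0, 0], [0, 0, 0], 0.5],
  [[0.03, 0, 0], [0, 0, 0], 0.5],
  [[0.02, 0, 0], [0, 0, 0], 0.5],
  [[0.009, 0, 0], [0, 0, 0], 0.5],
  [[0, 0, 0], [0, 0, 0], 0.5],
  [[0, 0, 0], [0, 0, 0], 0.5],
], force=60)

```text
t: 51.45
position: [0.5307, 0.3458, 0.2747]
eef_rot: [0.625, 1.478, -0.623]
wrist_force: [-0.1, -0.4, 0.2]
width: 0.0426
```

```bash
python3 -c "
from h import *
s,d=snap('wrist','w34.png'); st()"
```

```text
t 51.50 tcp [0.5309 0.3459 0.275 ] grasp [0.5308 0.3459 0.2937] psi 44.26 tiltx [ 0.002  0.001 -1.   ] w 0.0426 F [0.7 0.2 0.3] q [ 0.56  0.39  1.57 -0.    1.18 -0.21]
```

View pics/w34.png

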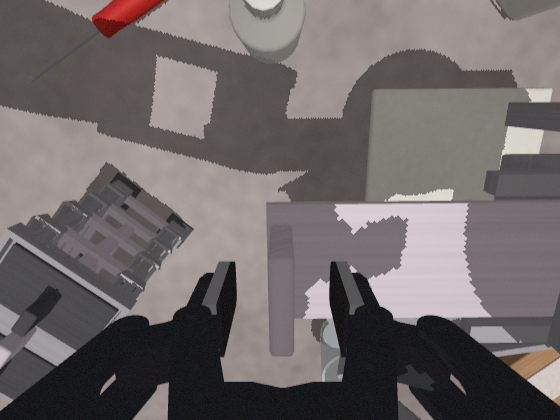

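Emit:
jog_arm([
  [[0, 0, 0], [0, 0, 0], 0],
  [[0, 0, 0], [0, 0, 0], 0],
  [[0, 0, 0], [0, 0, 0], 0],
  [[0, 0, 0], [0, 0, 0], 0],
  [[0, -0.01, 0], [0, 0, 0], 0],
  [[0, -0.015, 0], [0, 0, 0], 0],
  [[0, -0.015, 0], [0, 0, 0], 0],
  [[0, 0, 0], [0, 0, 0], 0],
])

```text
t: 52.3
position: [0.5011, 0.3168, 0.2744]
eef_rot: [0.624, 1.478, -0.623]
wrist_force: [-0.9, -3.9, 9.0]
width: 0.0091
```

```bash
python3 -c "
from h import *
st()"
```

```text
t 52.30 tcp [0.5011 0.3168 0.2744] grasp [0.5011 0.3168 0.2931] psi 44.30 tiltx [ 0.001 -0.    -1.   ] w 0.0091 F [-0.9 -3.9  9. ] q [ 0.54  0.33  1.66 -0.    1.15 -0.23]
```

Emit:
jog_arm([
  [[0, -0.015, 0], [0, 0, 0], 0],
  [[0, -0.015, 0], [0, 0, 0], 0],
  [[0, -0.012, 0], [0, 0, 0], 0],
  [[0, -0.005, 0], [0, 0, 0], 0],
  [[0, -0.002, 0], [0, 0, 0], 0],
  [[0, 0, 0], [0, 0, 0], 0],
  [[0, 0, 0], [0, 0, 0], 0],
])

```text
t: 53.0
position: [0.4698, 0.2857, 0.2745]
eef_rot: [0.629, 1.474, -0.617]
wrist_force: [12.2, 8.5, -2.0]
width: 0.0089
```

Emit:
jog_arm([
  [[0, -0.002, 0], [0, 0, 0], 0],
  [[0, 0, 0], [0, 0, 0], 0],
])

```text
t: 53.2
position: [0.4698, 0.2857, 0.2745]
eef_rot: [0.632, 1.472, -0.614]
wrist_force: [19.9, 15.7, -8.5]
width: 0.0089
```

Emit:
jog_arm([
  [[0, 0, 0], [0, 0, 0], 0.5],
  [[0, 0, 0], [0, 0, 0], 0.5],
  [[0, 0, 0], [0, 0, 0], 0.5],
  [[-0.02, 0.002, 0], [0, 0, 0], 0.5],
  [[-0.04, 0, 0], [0, 0, 0], 0.5],
  [[-0.04, 0, 0], [0, 0, 0], 0.5],
  [[-0.03, 0, 0], [0, 0, 0], 0.5],
  [[0, 0, 0], [0, 0, 0], 0.5],
  [[0, 0, 0], [0, 0, 0], 0.5],
  [[0, 0, 0], [0, 0, 0], 0.5],
])

```text
t: 54.2
position: [0.4656, 0.283, 0.4018]
eef_rot: [0.622, 1.481, -0.626]
wrist_force: [-0.3, 0.8, -0.8]
width: 0.0426
```

```bash
python3 -c "
from h import *
s,d=snap('wrist','w35.png'); st(); C=cam('w',s,d)
print('wrist',[(np.round(r['centre'],4).tolist(),round(r['conf'],2)) for r in finder.landmark_of('wrist','gate_grip')])
for c in ('scene','side'):
    snap(c,c+'35.png'); print(c,[(np.round(r['centre'],4).tolist(),round(r['conf'],2)) for r in finder.landmark_of(c,'gate_grip')])
im=cv2.imread('pics/w35.png'); cv2.imwrite('pics/w35z.png',cv2.resize(im[100:300,200:440],None,fx=3.2,fy=3,interpolation=cv2.INTER_NEAREST))
"
```

```text
t 54.25 tcp [0.4656 0.2831 0.4016] grasp [0.4657 0.2831 0.4203] psi 44.28 tiltx [-0.003 -0.001 -1.   ] w 0.0428 F [ 0.8  0.6 -0.3] q [ 0.52  0.15  1.61  0.    1.39 -0.25]
wrist [([0.4686, 0.2902, 0.2876], 0.94), ([0.2843, 0.3182, -0.0008], 0.39)]
scene [([0.4717, 0.2884, 0.2872], 0.62)]
side [([0.4726, 0.2845, 0.2842], 0.76)]
```

View pics/w35.png

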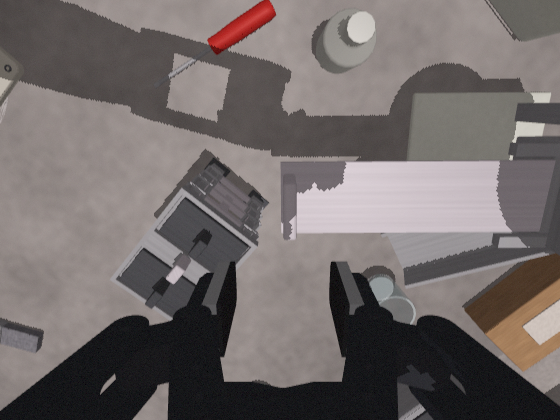

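View pics/scene35.png

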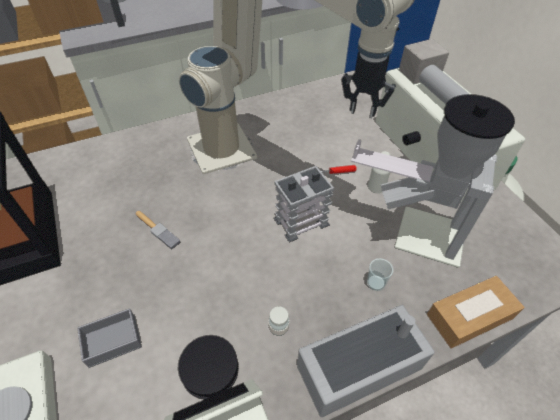

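View pics/w35z.png

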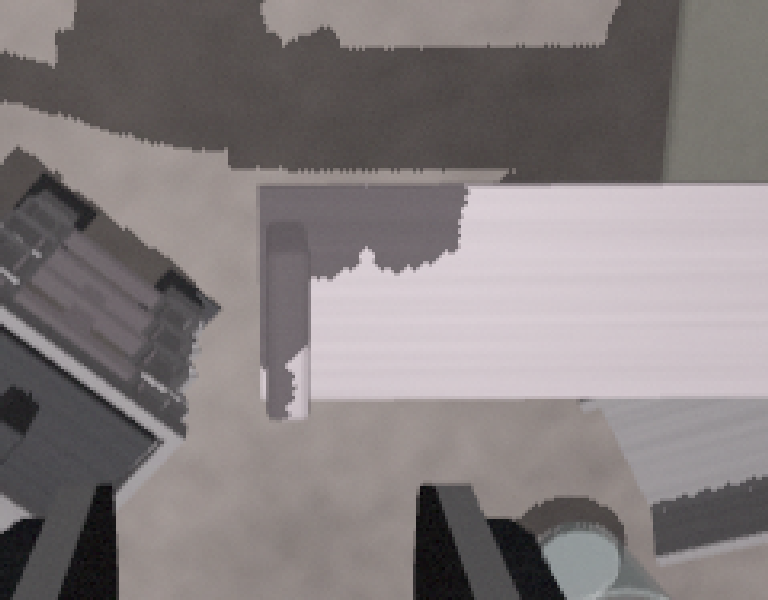

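```bash
python3 -c "
from h import *
s,d=snap('wrist','w36.png'); st(); C=cam('w',s,d)
def edges(img):
    g=cv2.cvtColor(img,cv2.COLOR_BGR2GRAY).astype(int); return g
a=cv2.imread('pics/w33.png');b=cv2.imread('pics/w36.png')
for r in (230,232,234): print('w33',a[r,280:306].mean(1).astype(int)); print('w36',b[r,276:302].mean(1).astype(int))
t=np.radians(44.19);c,s_=np.cos(t),np.sin(t); Rm=np.array([[0,c,s_],[0,s_,-c],[-1,0,0]]); H=d['hand_eye']
C0=(Rm@H[:3,:3],np.array([.5248,.3399,.4023])+Rm@H[:3,3],C[2])
cv2.imwrite('pics/cmp.png',np.hstack([cv2.resize(x[150:250,260:330],None,fx=5.5,fy=5.5,interpolation=cv2.INTER_NEAREST) for x in(a,b)]))
for p,q in [((287,225),(283.75,225))]:
    u,v=unproj(p,.302,C0),unproj(q,.302,C); print(u.round(4),v.round(4),np.linalg.norm(u-v))
"
```

```text
t 54.55 tcp [0.4663 0.2834 0.4028] grasp [0.4663 0.2834 0.4215] psi 44.28 tiltx [-0.001 -0.001 -1.   ] w 0.0426 F [ 0.8  0.7 -0.3] q [ 0.52  0.15  1.61 -0.    1.39 -0.25]
w33 [152 153 154 153 196 209 187 108 110 115 114 118 117 209 208 208 207 205
 189 163 209 210 210 209 209 209]
w36 [154 154 152 152 189 201 128 103 108 109 111 110 110 112 175 199 201 186
 177 155 203 202 201 202 202 202]
w33 [153 154 153 153 164 163 149 108 112 113 116 117 183 209 207 206 206 205
 190 161 106 131 137 145 163 163]
w36 [154 153 154 153 177 183 121 105 106 109 109 111 111 110 111 163 201 187
 175 143 186 185 185 185 185 185]
w33 [155 153 153 154 152 153 139 108 111 114 116 118 117 172 207 207 205 204
 189 162 165 163 163 163 163 161]
w36 [151 152 153 152 153 152 110 104 108 110 110 109 110 110 173 198 200 188
 176 121 151 152 153 152 151 150]
[0.5346 0.3339 0.302 ] [0.4742 0.2755 0.302 ] 0.08397958395592182
```

View pics/cmp.png

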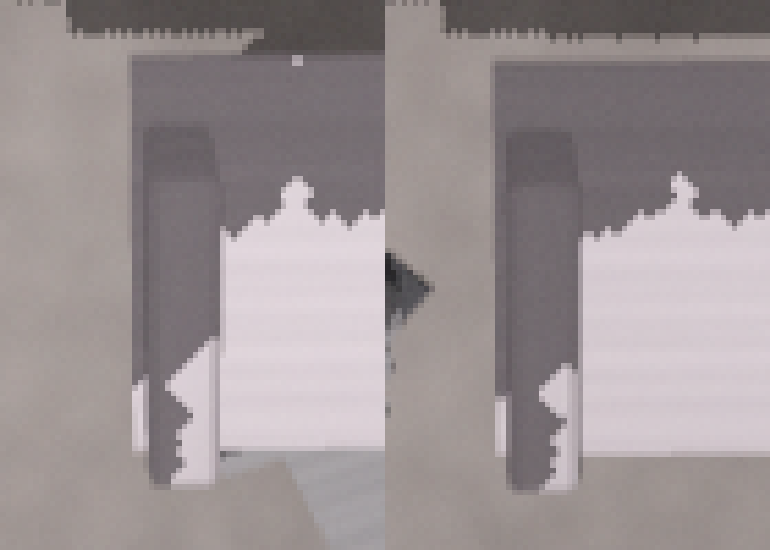

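Emit:
jog_arm([
  [[0.03, 0.001, 0], [0, 0, 0], 0.5],
  [[0.04, 0, 0], [0, 0, 0], 0.5],
  [[0.03, 0, 0], [0, 0, 0], 0.5],
  [[0.02, 0, 0], [0, 0, 0], 0.5],
  [[0.009, 0, 0], [0, 0, 0], 0.5],
  [[0, 0, 0], [0, 0, 0], 0.5],
  [[0, 0, 0], [0, 0, 0], 0],
])

```text
t: 55.25
position: [0.4677, 0.2845, 0.2753]
eef_rot: [0.624, 1.478, -0.623]
wrist_force: [-0.6, -0.0, 0.0]
width: 0.0297
```

Emit:
jog_arm([
  [[0, 0, 0], [0, 0, 0], 0],
  [[0, 0, 0], [0, 0, 0], 0],
  [[0, 0, 0], [0, 0, 0], 0],
  [[0, 0, 0], [0, 0, 0], 0],
])

```text
t: 55.65
position: [0.4694, 0.2861, 0.2761]
eef_rot: [0.628, 1.476, -0.618]
wrist_force: [6.8, 7.8, -2.9]
width: 0.0088
```

Emit:
jog_arm([
  [[0, -0.002, 0], [0, 0, 0], 0],
  [[0, -0.001, 0], [0, 0, 0], 0],
  [[0, 0, 0], [0, 0, 0], 0],
])

```text
t: 55.95
position: [0.4694, 0.286, 0.2761]
eef_rot: [0.632, 1.473, -0.613]
wrist_force: [16.4, 16.7, -13.3]
width: 0.009
```

Emit:
jog_arm([
  [[0, 0, 0], [0, 0, 0], 0.5],
  [[0, 0, 0], [0, 0, 0], 0.5],
  [[0, 0.002, 0], [0, 0, 0], 0.5],
  [[-0.02, 0, 0], [0, 0, 0], 0.5],
  [[-0.04, 0, 0], [0, 0, 0], 0.5],
  [[-0.04, 0, 0], [0, 0, 0], 0.5],
  [[-0.04, 0, 0], [0, 0, 0], 0.5],
  [[-0.01, 0, 0], [0, 0, 0], 0.5],
  [[0, 0, 0], [0, 0, 0], 0.5],
  [[0, 0, 0], [0, 0, 0], 0.5],
])

```text
t: 56.95
position: [0.4658, 0.2831, 0.4231]
eef_rot: [0.623, 1.48, -0.625]
wrist_force: [-0.2, 0.3, -1.5]
width: 0.0427
```

```bash
python3 -c "
from h import *
s,d=snap('wrist','w37.png'); st(); s,d=snap('scene','scene37.png'); C=cam('scene',s,d)
for n in ['jar','wash_bottle','beaker','brush','screwdriver']:
    print(n,[(np.round(r['centre'],3).tolist(),round(r['conf'],2)) for r in finder.boxes_of('scene',n)][:2])
u=proj([[.4515,.131,.12]],C)[0].astype(int)
cv2.imwrite('pics/s37z.png',cv2.resize(d['img'][u[1]-70:u[1]+60,u[0]-40:u[0]+160],None,fx=4,fy=4,interpolation=cv2.INTER_CUBIC)[:,:,::-1])
for a in np.linspace(.0,.1,6): pass
"
```

```text
t 57.00 tcp [0.4656 0.283  0.4225] grasp [0.4657 0.283  0.4412] psi 44.28 tiltx [-0.003 -0.002 -1.   ] w 0.0429 F [ 0.1 -0.3  0. ] q [ 0.52  0.14  1.58 -0.    1.43 -0.25]
jar [([0.776, -0.095, 0.072], 0.63)]
wash_bottle [([0.44, 0.42, 0.065], 0.68), ([0.491, 0.102, 0.014], 0.31)]
beaker [([0.75, 0.235, 0.057], 0.76)]
brush [([0.326, -0.315, 0.015], 0.94), ([0.491, 0.099, 0.056], 0.26)]
screwdriver [([0.489, 0.101, 0.057], 0.61), ([0.304, 0.359, 0.023], 0.55)]
```

View pics/s37z.png

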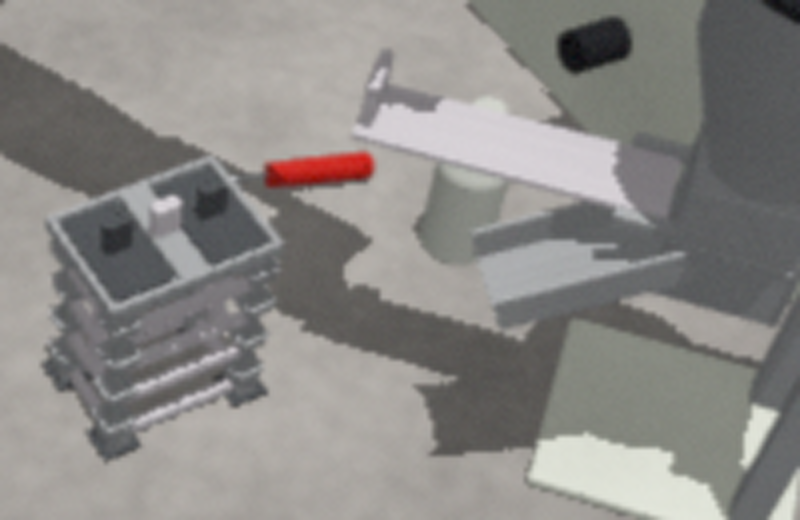

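View pics/w37.png

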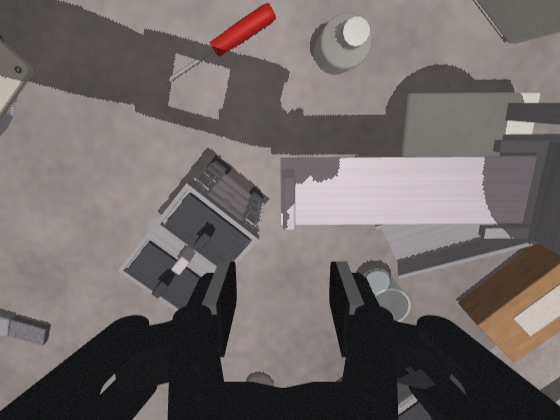

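```bash
python3 -c "
from h import *
print(order.hand_in()); st()"
```

```text
the job is handed in; nothing more can be done
None
the job is handed in; nothing more can be done
```

I stacked the three loose frames and the tray on the base, pressed both plates flush in the tray, drew the hopper gate to its stop, and handed the job in at about 57 s of 208 s. The hand-in reports no verdict.

- **Stand:** The frame and tray positions fitted from the wrist camera were within about 2 mm of the base axis, and their yaw within 0.5° of it. One tray fit read about 4 mm off, but its outline visibly missed the rim. A fit on the two dark buffers gave the tray centre at (0.4514, 0.1296), against the base at (0.4517, 0.1294).
- **Plates:** I checked each by touching its tab top with closed fingers. Both met at 0.2118 m, against 0.212 expected for flush and 0.217 for still proud. Pushing at 20–33 N moved neither any further.
- **Gate:** On two separate grips it stopped at the same place under a pull of about 25 N. The camera-based travel estimates were 82–86 mm rather than 90. I took the firm stop as the end stop, because the handle shifted a few millimetres when first gripped and the cameras are only good to 2–4 mm.
- **Readings that disagreed:** The scene camera's detector put the tray at height 0.100 m, but the side camera (0.144 m) and the touch checks support 0.140 m.
- **Bystanders:** In the last scene picture all were within about 15 mm of where they started. The brush reading differs mainly because a frame had hidden part of it. The open gripper was clear of everything at hand-in.

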